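# Unstack power converters into their test cradles

### The arm

A 7-joint arm with a two-finger parallel gripper is mounted at the origin on the work surface. World frame = base frame: x ahead of the robot, y to its left, z up, the work surface at z = 0. Lengths are in m, angles in rad, forces in N, time in s.
With the tool pointing down it reaches from about 0.425 to 0.925 m from the base axis. Payload 6.8 kg.
Tool frame: the origin (TCP) lies midway between the tips of the shut fingers; the grasp point (between the pads) lies 19 mm behind it (robot.pinch_z is the distance from the TCP to the grasp point, in m); z points along the fingers, y is the line along which they close (so a half turn about z gives the same grasp; the last joint's range is limited). The gripper opens to 85 mm and grips with 20 to 120 N. Pads are 22 mm wide; open, the fingers measure 114 mm over their backs; the gripper's body (76 mm by 85 mm) begins 54 mm behind the grasp point. The pads swing forward as they close: fully open they stand 13 mm farther back than shut.
Start: joints at [1.189, 0.477, 0.022, 1.555, -0.011, 1.109, -0.083], TCP at [0.183, -0.65, 0.211] pointing down, gripper open.
Joint ranges: [-2.96, 2.96], [-0.34, 2.1], [-1.41, 1.46], [0.24, 2.44], [-1.37, 4.51], [0.17, 1.92], [-2.96, 2.96]. Speed limits (rad/s): [2.39, 2.39, 3.14, 3.14, 3.14, 3.14, 3.14].

### API

Orientations are given as a unit quaternion [w, x, y, z].
In Python, from rig import robot gives the robot as it stands.
- The arm moves only by the tool send_rows, never from a script. Its arguments are lists of equal length, an entry for each row: "turn": the turn, a rotation vector about the tool's x, y, z in degrees, a list of three; "delta_pos": the shift along the tool's x, y, z in m, a list of three; "fingers": the finger opening in m, from 0 to 0.0854. A call has exactly 5 rows; each row is the pose to reach, as a shift and turn from the pose commanded when the call began, along the tool's axes at that moment; what a row does not reach only later rows make up. A row lasts 1/8 s, in which the tool goes at most 62.5 mm and 10.7 degrees, less where a joint would pass 70% of its speed; a pose out of reach is approached as far as the arm can. A call with a gripper value outside its range is refused whole. The fingers move at their own pace and stop on an object; the grip force is fixed at half the most. Time passes only in rows, so rows that repeat a pose let the fingers close, or fill a call up. It gives the time, the measured TCP pose, the force, the opening and the grip force at its end, in the units of the state.
- robot.sense(): the state, without advancing time (a new reading comes with each control period).
- robot.get_image(name): name is "scene" or "top"; returns a dict with "frame" (384x512x3 uint8, red, green, blue), "fx", "fy", "cx", "cy" (pixels), "R" (3x3) and "t" (3): a world point X has camera coordinates R X + t. Camera axes: x right, y down, z forward; pixel columns grow to the right and rows downward; lengths in m; the calibration is good to about 2 mm. A picture is of the moment at which its call begins. There is no depth.
- robot.close_job(): hands the job in; it is judged then, once.
The state is a dict: "t": time; "joint_positions": joint angles; "joint_velocities": joint speeds; "tau": joint torques, N m; "eef_pos": TCP position; "ee_rot": TCP orientation; "contact_force": force on the tool from outside, world axes, zero at the start; "wrist_torque": the same for the moment, N m; "opening": finger opening in m; "grip_force": force on a finger pad.
Only numpy, scipy, OpenCV 4.12 (cv2) and the standard library are available. Lean on these libraries where they do the work, as an engineer would, in place of code of your own. Each camera call takes 0.05 s, during which the arm holds its last target. There are 200 camera calls.

### The job

Take the stack of aluminium power converters apart from the top, one at a time, and lay each one flat and centred in the black test cradle made for its size, between the two end bars and lined up with the cradle. They are electronics: set each down rather than dropping it. Leave the multimeter and the screw jar where they are.

Things in the scene. Friction and masses are not known exactly. Their poses are not given: they have to be found in the camera images.
- unit_a_mid (a point): Centre (half-way up) of the largest power converter, at the bottom of the stack, on the table at the start: a flat-topped solid block with a bare aluminium case and dark end plates, 134 (its x, length) x 62 (its y, width) x 36 mm (its z, height), about 0.55 kg (varies by a quarter), loose. The four lie flat on one another, roughly centred, each turned up to about 9 degrees on the one below.
- unit_b_mid (a point): Centre (half-way up) of the second largest power converter, second from the bottom at the start: a flat-topped solid block with a bare aluminium case and dark end plates, 108 (its x, length) x 54 (its y, width) x 34 mm (its z, height), about 0.40 kg (varies by a quarter), loose. The four lie flat on one another, roughly centred, each turned up to about 9 degrees on the one below.
- unit_c_mid (a point): Centre (half-way up) of the second smallest power converter, third from the bottom at the start: a flat-topped solid block with a bare aluminium case and dark end plates, 82 (its x, length) x 46 (its y, width) x 32 mm (its z, height), about 0.28 kg (varies by a quarter), loose. The four lie flat on one another, roughly centred, each turned up to about 9 degrees on the one below.
- unit_d_mid (a point): Centre (half-way up) of the smallest power converter, on top at the start: a flat-topped solid block with a bare aluminium case and dark end plates, 56 (its x, length) x 38 (its y, width) x 30 mm (its z, height), about 0.18 kg (varies by a quarter), loose. The four lie flat on one another, roughly centred, each turned up to about 9 degrees on the one below.
- cradle_a: Test cradle for the largest converter, fixed to the table: a black plate 174 (x) x 82 (y) x 6 mm thick, with a grey stop bar across each end (10 mm thick, top 14 mm above the table), 154 mm free between the bars, sides open. Origin at the centre of its underside, on the table; x along its length, z up. The converter lies flat on the plate between the bars, its length along x, either way round; its centre is then 24 mm above this origin.
- cradle_b: Test cradle for the second largest converter, fixed to the table: a black plate 148 (x) x 74 (y) x 6 mm thick, with a grey stop bar across each end (10 mm thick, top 14 mm above the table), 128 mm free between the bars, sides open. Origin at the centre of its underside, on the table; x along its length, z up. The converter lies flat on the plate between the bars, its length along x, either way round; its centre is then 23 mm above this origin.
- cradle_c: Test cradle for the second smallest converter, fixed to the table: a black plate 122 (x) x 66 (y) x 6 mm thick, with a grey stop bar across each end (10 mm thick, top 14 mm above the table), 102 mm free between the bars, sides open. Origin at the centre of its underside, on the table; x along its length, z up. The converter lies flat on the plate between the bars, its length along x, either way round; its centre is then 22 mm above this origin.
- cradle_d: Test cradle for the smallest converter, fixed to the table: a black plate 96 (x) x 58 (y) x 6 mm thick, with a grey stop bar across each end (10 mm thick, top 14 mm above the table), 76 mm free between the bars, sides open. Origin at the centre of its underside, on the table; x along its length, z up. The converter lies flat on the plate between the bars, its length along x, either way round; its centre is then 21 mm above this origin.
- meter_mid (a point): Centre of a hand-held orange multimeter lying on the table, 130 (x) x 65 (y) x 30 mm, loose; not part of the job.
- jar_mid (a point): Centre of a small amber glass screw jar with a white cap, 48 mm in diameter, 60 mm tall, standing on the table, loose; not part of the job.
There are look-alikes about, which are no part of the job. What is shaped like the part that bears unit_a_mid but red or yellow is not meant.

How it is judged:
By the outcome, as a careful person would: the job done as asked, in the order asked, and still so for the second after the job is handed in, with the robot touching nothing.
It also fails if it takes over 128 s, if anything falls off the work surface, if the arm or the gripper's body presses on something with over 40 N, if the wrist force passes 120 N, or if a joint passes its speed limit or range.

## Working session

There is one attempt and no reset: what is moved stays moved. The work goes in short steps, Python scripts to look and compute and a tool call to move; the robot and the scene stay as the last step left them, time stands still between calls to the robot, and variables do not carry over. Pictures are saved under pics/ and viewed, at most 14 in all, crops included, and the job is handed in when it is done.

Besides the shell and the picture viewer there is one more tool, called after "Call:" in YAML: its name, and indented under it one key for each argument. send_rows: Moves the arm, as the interface text tells. Its arguments: {"type":"object","properties":{"turn":{"type":"array","items":{"type":"array","items":{"type":"number"}}},"delta_pos":{"type":"array","items":{"type":"array","items":{"type":"number"}}},"fingers":{"type":"array","items":{"type":"number"}}},"required":["turn","delta_pos","fingers"]}

```bash
mkdir -p pics; ls
python3 - <<'E'
from rig import robot
import cv2,json
s=robot.sense();print({k:s[k] for k in('t','eef_pos','ee_rot','opening')})
for n in('scene','top'):
    d=robot.get_image(n);cv2.imwrite(f'pics/{n}0.png',cv2.cvtColor(d['frame'],cv2.COLOR_RGB2BGR))
    print(n,d['fx'],d['cx'],d['cy'],d['R'],d['t'])
E
```

```text
pics
{'t': 0.0, 'eef_pos': array([ 0.18233168, -0.6492617 ,  0.21000994]), 'ee_rot': array([-8.99301524e-04,  9.90640583e-01,  1.36493192e-01, -1.89729331e-04]), 'opening': 0.08596763978482981}
scene 384.3876268842111 253.3604232868631 194.02283543357703 [[ 0.45504047  0.89038178  0.01258811]
 [ 0.73143163 -0.36566957 -0.57558104]
 [-0.50788378  0.27112001 -0.81764785]] [-0.22935239 -0.30695219  1.32933656]
top 350.5136754768459 257.54215732725584 187.95378020923337 [[ 0.1076999  -0.99416713  0.00569632]
 [-0.96795381 -0.10616416 -0.22758424]
 [ 0.22686151  0.01899703 -0.97374173]] [-0.01602031  0.52053549  0.92006852]
```

View pics/top0.png

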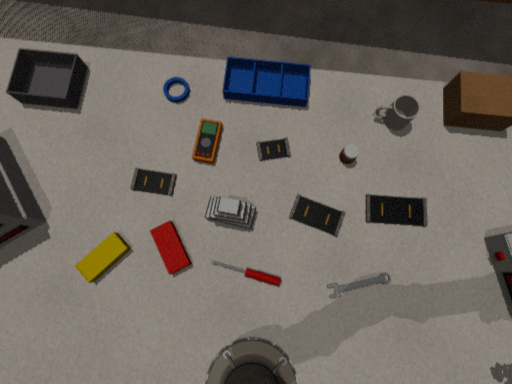

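View pics/scene0.png

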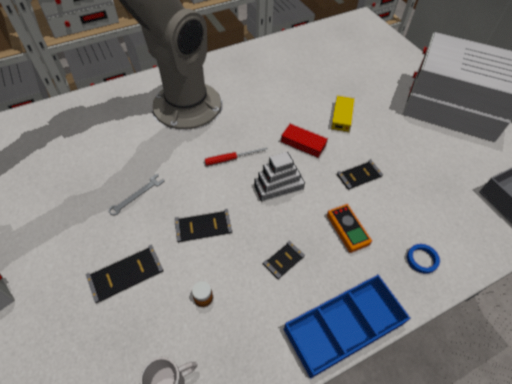

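Top view: the stack is at (230,211). The cradles, smallest to largest, are D (273,149), C (153,182), B (317,214) and A (396,210). The meter is at (207,141) and the jar at (348,154). The red (171,247) and yellow (102,257) blocks are look-alikes; the bare-aluminium stack fits the description. I'll confirm it in an enlarged crop.

```bash
cat > h.py <<'E'
import numpy as np,cv2
from rig import robot
def grab(n,save=None):
    d=robot.get_image(n)
    if save: cv2.imwrite(f'pics/{save}.png',cv2.cvtColor(d['frame'],cv2.COLOR_RGB2BGR))
    return d
def ray(d,uv,z):
    uv=np.atleast_2d(np.asarray(uv,float))
    R=np.array(d['R']);t=np.array(d['t'])
    v=np.c_[(uv[:,0]-d['cx'])/d['fx'],(uv[:,1]-d['cy'])/d['fy'],np.ones(len(uv))]@R
    o=-R.T@t
    return (o+v*((z-o[2])/v[:,2])[:,None])[:,:2]
def fit(P):
    """centre, sides, angle(deg, long axis) of world outline points (m)"""
    (c,s,a)=cv2.minAreaRect((np.asarray(P)*1000).astype(np.float32))
    if s[0]<s[1]: s=s[::-1];a+=90
    a=(a+90)%180-90
    return np.round(c,1),np.round(s,1),round(a,1)
E
python3 - <<'E'
from h import *
T=grab('top');S=grab('scene')
def crop(d,x,y,w,h,k):return cv2.resize(d['frame'][y:y+h,x:x+w],None,fx=k,fy=k,interpolation=cv2.INTER_CUBIC)
a=crop(T,200,190,65,45,6);b=crop(S,248,148,65,55,6)
im=np.zeros((330,790,3),np.uint8);im[:a.shape[0],:390]=a;im[:330,395:785]=b
cv2.imwrite('pics/crop1.png',cv2.cvtColor(im,cv2.COLOR_RGB2BGR))
# cradles: dark region in each view
for n,d,cs in(('top',T,dict(D=(273,149),C=(153,182),B=(317,214),A=(396,210))),('scene',S,dict(D=(284,260),C=(360,174),B=(203,226),A=(125,274)))):
    g=cv2.resize(cv2.cvtColor(d['frame'],cv2.COLOR_RGB2GRAY),None,fx=4,fy=4,interpolation=cv2.INTER_CUBIC)
    for thr in (50,70):
      m=(g<thr).astype(np.uint8);m=cv2.morphologyEx(m,cv2.MORPH_CLOSE,np.ones((25,25),np.uint8))
      k,l,st,ce=cv2.connectedComponentsWithStats(m)
      for u,c in cs.items():
        i=min((i for i in range(1,k) if st[i,4]>1000),key=lambda i:np.hypot(*(ce[i]/4-c)))
        cn=cv2.findContours((l==i).astype(np.uint8),0,2)[0];cn=max(cn,key=cv2.contourArea)[:,0]
        print(n,thr,u,*fit(ray(d,(cn+.5)/4-.5,.006)),st[i,4])
E
```

```text
top 50 D [657.4   6.4] [88.6 56.7] -75.7 7102
top 50 C [516.2 346.6] [118.4  64.6] 86.9 12931
top 50 B [ 470.4 -137.6] [137.4  72.6] 74.6 17267
top 50 A [ 510.1 -362.7] [169.3  81.3] -88.2 24584
top 70 D [656.4   7.7] [94.3 60.4] -74.3 8461
top 70 C [516.7 348.4] [124.7  66.8] 87.1 13824
top 70 B [ 470.  -138.9] [145.7  75.3] 74.7 19111
top 70 A [ 510.  -365.6] [176.7  83.6] -87.8 26499
scene 50 D [658.4  11.2] [72.3 52.8] -75.0 8203
scene 50 C [519.3 346.8] [116.8  60. ] 87.6 9304
scene 50 B [ 473.3 -137.7] [129.   68.1] 74.7 15945
scene 50 A [ 512.8 -366.9] [154.6  77.6] -87.9 27867
scene 70 D [660.2   4.6] [89.8 55.1] -75.3 10488
scene 70 C [519.4 347.2] [120.1  63. ] 88.0 10152
scene 70 B [ 473. -139.] [139.7  70.9] 74.7 17100
scene 70 A [ 512.7 -366.8] [166.9  79.7] -87.9 29394
```

View pics/crop1.png

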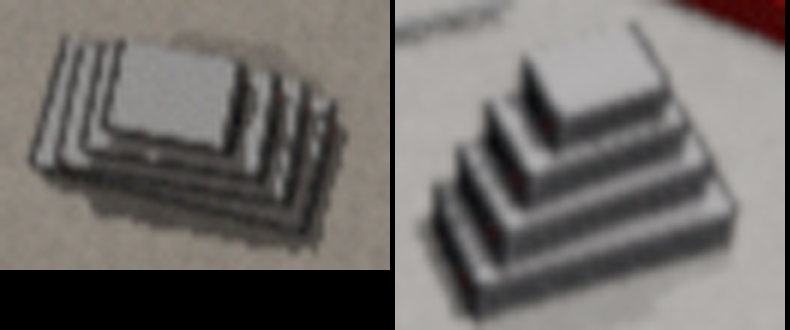

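The crop confirms it: four stepped bare-aluminium blocks. Unit D's top face spans roughly (220,197), (240,199), (238,215) and (217,212) in the top view. One more measurement, then I'll move.

```bash
cat >> h.py <<'E'
def go(x,y,z,lenang=None,s=None):
    """tool-frame shift & turn to TCP target (m); lenang = unit length direction, deg"""
    from scipy.spatial.transform import Rotation as Ro
    s=s or robot.sense();q=s['ee_rot'];R=Ro.from_quat([q[1],q[2],q[3],q[0]]).as_matrix()
    p=np.array(s['eef_pos']);d=R.T@(np.array([x,y,z])-p)
    ax=np.degrees(np.arctan2(R[1,0],R[0,0]))
    dw=0 if lenang is None else (lenang-ax+90)%180-90
    # full correction incl. tilt
    a=np.radians(ax+dw);G=np.array([[np.cos(a),np.sin(a),0],[np.sin(a),-np.cos(a),0],[0,0,-1]])
    print('shift mm',np.round(d*1000,1),'turn',np.round(Ro.from_matrix(R.T@G).as_rotvec(degrees=True),1),'tcp',np.round(p,4),'xang',round(ax,1),'q7',round(s['joint_positions'][6],2))
E
python3 - <<'E'
from h import *
T=grab('top');S=grab('scene')
ct=np.array([(120,42),(240,55),(228,152),(105,130)])/6+[200,190]-.42
cs=np.array([(130,57),(237,25),(273,88),(168,125)])/6+[248,148]-.42
for n,d,c in(('top',T,ct),('scene',S,cs)):
    P=ray(d,c,.132);print(n,'hand',(P.mean(0)*1000).round(1),*fit(P))
    g=cv2.resize(cv2.cvtColor(d['frame'],cv2.COLOR_RGB2GRAY),None,fx=4,fy=4,interpolation=cv2.INTER_CUBIC)
    c0=(c.mean(0)*4).astype(int);v=int(np.median(g[c0[1]-10:c0[1]+10,c0[0]-10:c0[0]+10]))
    for dt in(18,28):
        m=(g>v-dt).astype(np.uint8);m=cv2.morphologyEx(m,cv2.MORPH_OPEN,np.ones((15,15),np.uint8))
        k,l,st,ce=cv2.connectedComponentsWithStats(m);i=l[c0[1],c0[0]]
        cn=max(cv2.findContours((l==i).astype(np.uint8),0,2)[0],key=cv2.contourArea)[:,0]
        print(' mask',v,dt,st[i,4],*fit(ray(d,(cn+.5)/4-.5,.132)))
    # gold marks of the cradles
    h=cv2.cvtColor(d['frame'],cv2.COLOR_RGB2HSV);m=cv2.inRange(h,(10,90,70),(28,255,255))
    k,l,st,ce=cv2.connectedComponentsWithStats(m)
    for u,q in (dict(D=(273,149),C=(153,182),B=(317,214),A=(396,210)) if n=='top' else dict(D=(284,260),C=(360,174),B=(203,226),A=(125,274))).items():
        o=[ce[i] for i in range(1,k) if np.hypot(*(ce[i]-q))<25 and 3<st[i,4]<90]
        W=ray(d,np.array(o),.006)*1000 if o else np.zeros((1,2)); print(n,u,W.round(1).tolist(),'mid',W.mean(0).round(1))
E
```

```text
top hand [449. 108.] [448.1 108.3] [53.  42.1] 89.9
 mask 143 18 3978 [451.3 108.4] [47.7 37.6] 85.9
 mask 143 28 1731362 [424.6  96. ] [1445.   879.2] -89.8
top D [[686.1, -30.6], [663.9, 52.9], [662.6, -8.3], [653.5, 24.5], [638.8, 47.2]] mid [661.   17.1]
top C [[539.2, 408.1], [518.6, 375.7], [516.5, 326.4], [532.9, 295.6], [505.9, 410.5], [501.1, 297.4]] mid [519.  352.3]
top B [[480.1, -106.1], [472.9, -67.2], [463.0, -168.4], [472.9, -210.3]] mid [ 472.2 -138. ]
top A [[506.8, -326.3], [512.6, -406.1]] mid [ 509.7 -366.2]
scene hand [453.  107.4] [453.5 107.6] [52.3 41.7] 84.9
 mask 177 18 1565470 [445.2  75.6] [1386.6 1021. ] 89.9
 mask 177 28 1825289 [445.1  76.9] [1389.7 1024.5] 89.9
scene D [[654.7, 24.0], [662.5, -8.4], [653.0, -35.6], [679.0, -26.6]] mid [662.3 -11.7]
scene C [[518.3, 375.7], [517.7, 326.6]] mid [518.  351.2]
scene B [[479.4, -106.7], [462.3, -169.0]] mid [ 470.9 -137.8]
scene A [[509.1, -326.1], [512.6, -406.7]] mid [ 510.8 -366.4]
```

```bash
python3 -c "
from h import *
go(.45,-.40,.22,51);go(.451,.108,.2,86)"
```

```text
shift mm [ 325.1 -168.    -9.2] turn [ -0.   -0.  -35.3] tcp [ 0.1824 -0.6497  0.2107] xang 15.7 q7 -0.08
shift mm [ 463.4 -656.8   11. ] turn [ -0.   -0.  -70.3] tcp [ 0.1824 -0.6497  0.2107] xang 15.7 q7 -0.08
```

Call:
send_rows:
  turn:
    - [0,0,-7]
    - [0,0,-14]
    - [0,0,-21]
    - [0,0,-28]
    - [0,0,-35]
  delta_pos:
    - [0.055,-0.028,-0.002]
    - [0.11,-0.056,-0.004]
    - [0.165,-0.084,-0.006]
    - [0.22,-0.112,-0.008]
    - [0.275,-0.14,-0.01]
  fingers: [0.085,0.085,0.085,0.085,0.085]

```text
t: 0.92
eef_pos: [0.4107, -0.4393, 0.2213]
ee_rot: [0.0, 0.903, 0.43, 0.0]
contact_force: [1.6, -1.1, 0.4]
opening: 0.0852
grip_force: 0.0
```

```bash
python3 -c "
from h import *
go(.44,-.18,.22,65);go(.451,.108,.2,86)"
```

```text
shift mm [ 219.8 -140.8    1.2] turn [  0.    0.  -14.1] tcp [ 0.4107 -0.4393  0.2213] xang 50.9 q7 -0.04
shift mm [ 450.2 -313.9   21.1] turn [  0.    0.  -35.1] tcp [ 0.4107 -0.4393  0.2213] xang 50.9 q7 -0.04
```

Call:
send_rows:
  turn:
    - [0,0,-4]
    - [0,0,-8]
    - [0,0,-12]
    - [0,0,-16]
    - [0,0,-20]
  delta_pos:
    - [0.05,-0.034,0.0]
    - [0.1,-0.068,0.0]
    - [0.15,-0.102,0.0]
    - [0.2,-0.136,0.0]
    - [0.25,-0.17,0.0]
  fingers: [0.085,0.085,0.085,0.085,0.085]

```text
t: 1.55
eef_pos: [0.4363, -0.1378, 0.2213]
ee_rot: [0.0, 0.815, 0.579, 0.0]
contact_force: [0.4, -0.1, 0.8]
opening: 0.0851
grip_force: 0.0
```

```bash
python3 -c "
from h import *
go(.451,.108,.2,86)"
```

```text
shift mm [237.  -67.   21.2] turn [  0.1   0.  -15.2] tcp [ 0.4363 -0.1378  0.2213] xang 70.8 q7 -0.23
```

Call:
send_rows:
  turn:
    - [0,0,-4]
    - [0,0,-8]
    - [0,0,-12]
    - [0,0,-15.2]
    - [0,0,-15.2]
  delta_pos:
    - [0.058,-0.016,0.005]
    - [0.116,-0.033,0.01]
    - [0.175,-0.05,0.015]
    - [0.237,-0.067,0.021]
    - [0.237,-0.067,0.021]
  fingers: [0.085,0.085,0.085,0.085,0.085]

```text
t: 2.17
eef_pos: [0.451, 0.1115, 0.2003]
ee_rot: [-0.001, 0.729, 0.685, 0.001]
contact_force: [0.7, -0.6, 0.4]
opening: 0.0848
grip_force: 0.0
```

```bash
python3 -c "
from h import *
go(.451,.108,.104,86)
T=grab('top');S=grab('scene')
f=lambda d,x,y,w,h,k:cv2.resize(d['frame'][y:y+h,x:x+w],None,fx=k,fy=k,interpolation=cv2.INTER_CUBIC)
cv2.imwrite('pics/c2.png',cv2.cvtColor(np.hstack([f(T,180,150,95,110,4),f(S,220,100,100,110,4)]),cv2.COLOR_RGB2BGR))"
```

```text
shift mm [-3.7  0.2 96.3] turn [ 0.  -0.1  0.4] tcp [0.451  0.1115 0.2003] xang 86.4 q7 -0.58
```

View pics/c2.png

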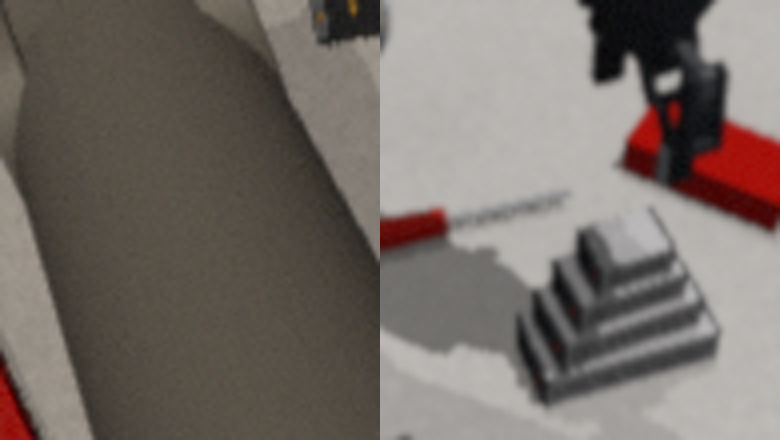

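The arm blocks the top view. In the scene view the open fingers hang above the stack at about (281,130), and the stack itself is untouched. Next I descend and grip D.

Call:
send_rows:
  turn:
    - [0,0,0.4]
    - [0,0,0.4]
    - [0,0,0.4]
    - [0,0,0.4]
    - [0,0,0.4]
  delta_pos:
    - [-0.0035,0,0.025]
    - [-0.0035,0,0.05]
    - [-0.0035,0,0.075]
    - [-0.0035,0,0.0955]
    - [-0.0035,0,0.0955]
  fingers: [0.085,0.085,0.085,0.085,0.085]

```text
t: 2.9
eef_pos: [0.4502, 0.1004, 0.1034]
ee_rot: [-0.0, 0.735, 0.678, -0.002]
contact_force: [-0.6, 0.2, -0.6]
opening: 0.0848
grip_force: 0.0
```

Call:
send_rows:
  turn:
    - [0,0,0]
    - [0,0,0]
    - [0,0,0]
    - [0,0,0]
    - [0,0,0]
  delta_pos:
    - [0,0,0]
    - [0,0,0]
    - [0,0,0]
    - [0,0,0]
    - [0,0,0]
  fingers: [0.06,0.045,0.03,0.02,0.02]

```text
t: 3.52
eef_pos: [0.4517, 0.1026, 0.1056]
ee_rot: [0.001, 0.734, 0.679, 0.0]
contact_force: [-1.0, -0.5, 9.2]
opening: 0.0351
grip_force: 59.2
```

Call:
send_rows:
  turn:
    - [0,0,0]
    - [0,0,0]
    - [0,0,0]
    - [0,0,0]
    - [0,0,0]
  delta_pos:
    - [0,0,0]
    - [0,0,0]
    - [0,0,-0.02]
    - [0,0,-0.06]
    - [0,0,-0.09]
  fingers: [0.02,0.02,0.02,0.02,0.02]

```text
t: 4.15
eef_pos: [0.4513, 0.1029, 0.1961]
ee_rot: [0.0, 0.734, 0.679, 0.0]
contact_force: [0.1, 0.1, -1.8]
opening: 0.0361
grip_force: 60.6
```

```bash
python3 -c "
from h import *
go(.658,.008,.19,104.5)
S=grab('scene')
f=lambda d,x,y,w,h,k:cv2.resize(d['frame'][y:y+h,x:x+w],None,fx=k,fy=k,interpolation=cv2.INTER_CUBIC)
cv2.imwrite('pics/c3.png',cv2.cvtColor(f(S,220,90,100,110,5),cv2.COLOR_RGB2BGR))"
```

```text
shift mm [-78.4 213.5   6.3] turn [  0.1  -0.  -19. ] tcp [0.4513 0.1029 0.1961] xang 85.5 q7 -0.58
```

View pics/c3.png

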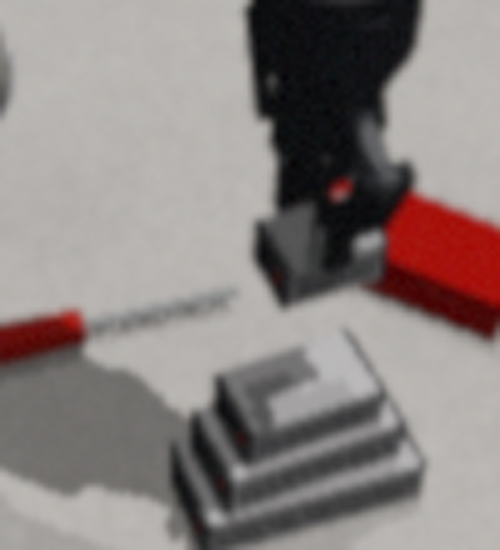

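D is held, and the rest of the stack is undisturbed. D's near lower edge runs from (277,151) to (297,144). I'll use it to work out where along its length it was gripped.

```bash
cat >> h.py <<'E'
def lag(): # after camera calls the arm has settled: pose now
    for _ in range(3): robot.get_image('top')
E
python3 -c "
from h import *
S=grab('scene')
P=ray(S,np.array([(287,305),(387,272)])/5+[220,90]-.4,.1925);print(P.round(4),np.hypot(*(P[1]-P[0])))
m=P.mean(0)-robot.sense()['eef_pos'][:2];a=np.radians(85.5);print('along',m@[np.cos(a),np.sin(a)],'across',m@[np.sin(a),-np.cos(a)])
lag()
go(.658,.008,.19,104.5)
"
```

```text
[[0.4649 0.0835]
 [0.468  0.1396]] 0.05622956623907861
along 0.009066047419043547 across 0.012512264661451717
shift mm [-77.7 214.2   3.6] turn [ -0.1   0.  -19. ] tcp [0.4506 0.1023 0.1938] xang 85.5 q7 -0.59
```

```bash
python3 -c "
from h import *
go(.6594,.0027,.12,104.5)
"
```

```text
shift mm [-82.8 216.1  73.6] turn [ -0.1   0.  -19. ] tcp [0.4506 0.1023 0.1938] xang 85.5 q7 -0.59
```

Call:
send_rows:
  turn:
    - [0,0,-3]
    - [0,0,-7]
    - [0,0,-12]
    - [0,0,-16]
    - [0,0,-19]
  delta_pos:
    - [-0.01,0.03,0.0]
    - [-0.03,0.08,0.01]
    - [-0.05,0.13,0.03]
    - [-0.07,0.18,0.05]
    - [-0.083,0.216,0.073]
  fingers: [0.02,0.02,0.02,0.02,0.02]

```text
t: 5.03
eef_pos: [0.6609, 0.0011, 0.1185]
ee_rot: [-0.001, 0.612, 0.791, -0.001]
contact_force: [-0.2, 0.4, -0.4]
opening: 0.0359
grip_force: 60.6
```

```bash
python3 -c "
from h import *
lag();go(.6594,.0027,.014,104.5)
"
```

```text
shift mm [  0.9   1.5 103.2] turn [-0.3 -0.1 -0.2] tcp [0.6588 0.0014 0.1172] xang 104.3 q7 -0.15
```

Call:
send_rows:
  turn:
    - [0,0,0]
    - [0,0,0]
    - [0,0,0]
    - [0,0,0]
    - [0,0,0]
  delta_pos:
    - [0.001,0,0.025]
    - [0.001,0,0.055]
    - [0.001,0,0.08]
    - [0.001,0,0.097]
    - [0.001,0,0.102]
  fingers: [0.02,0.02,0.02,0.02,0.02]

```text
t: 5.8
eef_pos: [0.6586, 0.0045, 0.0186]
ee_rot: [-0.001, 0.612, 0.791, -0.001]
contact_force: [-0.5, 0.2, -1.5]
opening: 0.0355
grip_force: 60.7
```

Call:
send_rows:
  turn:
    - [0,0,0]
    - [0,0,0]
    - [0,0,0]
    - [0,0,0]
    - [0,0,0]
  delta_pos:
    - [0,0,0.001]
    - [0,0,0.002]
    - [0,0,0.003]
    - [0,0,0.003]
    - [0,0,0.003]
  fingers: [0.02,0.02,0.02,0.02,0.02]

```text
t: 6.42
eef_pos: [0.6599, 0.0039, 0.0167]
ee_rot: [0.0, 0.612, 0.791, 0.0]
contact_force: [0.3, 0.2, -1.3]
opening: 0.0358
grip_force: 60.7
```

Call:
send_rows:
  turn:
    - [0,0,0]
    - [0,0,0]
    - [0,0,0]
    - [0,0,0]
    - [0,0,0]
  delta_pos:
    - [0,0,0.001]
    - [0,0,0.002]
    - [0,0,0.003]
    - [0,0,0.004]
    - [0,0,0.004]
  fingers: [0.02,0.02,0.02,0.02,0.02]

```text
t: 7.05
eef_pos: [0.6596, 0.0039, 0.0123]
ee_rot: [-0.0, 0.612, 0.791, -0.0]
contact_force: [-0.4, -0.1, -0.9]
opening: 0.0355
grip_force: 60.7
```

```bash
python3 -c "
from h import *
lag();s=robot.sense();print(s['eef_pos'],s['contact_force'],s['wrist_torque'])
"
```

```text
[0.65977804 0.00394909 0.01251361] [-0.07839943  0.19750614 -1.585965  ] [ 0.0203575  -0.02460586  0.04327421]
```

Not touching yet, so I keep going in small steps.

Call:
send_rows:
  turn:
    - [0,0,0]
    - [0,0,0]
    - [0,0,0]
    - [0,0,0]
    - [0,0,0]
  delta_pos:
    - [0,0,0.0005]
    - [0,0,0.001]
    - [0,0,0.0015]
    - [0,0,0.002]
    - [0,0,0.002]
  fingers: [0.02,0.02,0.02,0.02,0.02]

```text
t: 7.82
eef_pos: [0.6597, 0.004, 0.0104]
ee_rot: [-0.0, 0.612, 0.791, -0.0]
contact_force: [-0.2, 0.2, -0.4]
opening: 0.0357
grip_force: 60.7
```

Call:
send_rows:
  turn:
    - [0,0,0]
    - [0,0,0]
    - [0,0,0]
    - [0,0,0]
    - [0,0,0]
  delta_pos:
    - [0,0,0.0005]
    - [0,0,0.001]
    - [0,0,0.001]
    - [0,0,0.001]
    - [0,0,0.001]
  fingers: [0.02,0.02,0.02,0.02,0.02]

```text
t: 8.45
eef_pos: [0.6598, 0.0039, 0.0098]
ee_rot: [0.0, 0.612, 0.791, -0.0]
contact_force: [-2.1, -0.3, 4.7]
opening: 0.0359
grip_force: 61.4
```

Call:
send_rows:
  turn:
    - [0,0,0]
    - [0,0,0]
    - [0,0,0]
    - [0,0,0]
    - [0,0,0]
  delta_pos:
    - [0,0,0]
    - [0,0,0]
    - [0,0,0]
    - [0,0,-0.01]
    - [0,0,-0.04]
  fingers: [0.045,0.06,0.085,0.085,0.085]

```text
t: 9.07
eef_pos: [0.6585, 0.0038, 0.0489]
ee_rot: [-0.001, 0.612, 0.791, -0.001]
contact_force: [0.2, -0.5, 0.9]
opening: 0.0849
grip_force: 0.0
```

Call:
send_rows:
  turn:
    - [0,0,0]
    - [0,0,0]
    - [0,0,0]
    - [0,0,0]
    - [0,0,0]
  delta_pos:
    - [0,0,-0.05]
    - [0,0,-0.1]
    - [0,0.05,-0.15]
    - [0,0.1,-0.16]
    - [0,0.15,-0.16]
  fingers: [0.085,0.085,0.085,0.085,0.085]

```text
t: 9.7
eef_pos: [0.8076, 0.0418, 0.2135]
ee_rot: [0.002, 0.613, 0.79, 0.002]
contact_force: [1.2, 0.2, 0.9]
opening: 0.0852
grip_force: 0.0
```

```bash
python3 -c "
from h import *
T=grab('top','t4');S=grab('scene','s4')
f=lambda d,x,y,w,h,k:cv2.resize(d['frame'][y:y+h,x:x+w],None,fx=k,fy=k,interpolation=cv2.INTER_CUBIC)
a=np.hstack([f(T,250,130,50,40,8),f(S,260,230,50,40,8)]);b=np.hstack([f(T,200,190,66,46,6),f(S,248,158,66,46,6)])
b=np.hstack([b,np.zeros((b.shape[0],800-b.shape[1],3),np.uint8)])
cv2.imwrite('pics/c4.png',cv2.cvtColor(np.vstack([a,b]),cv2.COLOR_RGB2BGR));print(robot.sense()['eef_pos'])"
```

```text
[0.80775468 0.04396648 0.20845383]
```

View pics/c4.png

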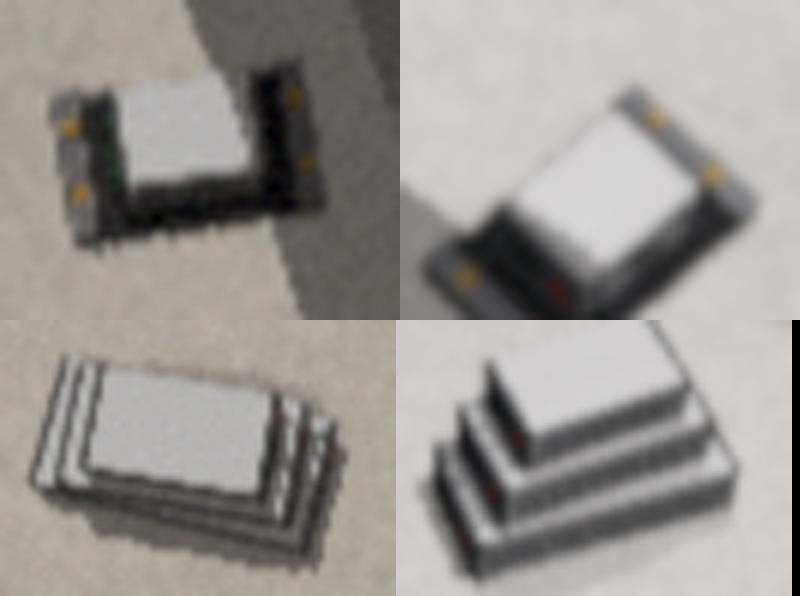

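D sits flat between the bars; its top face corners in the top crop are (115,90), (222,72), (252,172) and (130,182). C is now on top of the stack, with top-face corners (105,48), (272,73), (262,180) and (85,150) in its crop.

```bash
python3 -c "
from h import *
lag();T=grab('top');S=grab('scene')
t=lambda p,o,k:np.array(p)/k+o-.45
P=ray(T,t([(115,90),(222,72),(252,172),(130,182)],[250,130],8),.036)*1e3;print('D top',P.mean(0),fit(P/1e3))
P=ray(S,t([(515,200),(625,112),(700,190),(595,272)],[210,230],8),.036)*1e3;print('D scene',P.mean(0),fit(P/1e3))
P=ray(T,t([(72,127),(82,193),(295,97),(307,160)],[250,130],8),.014)*1e3;print('cr D',P.mean(0),fit(P/1e3))
def face(d,c,z,hw=1.0):
    g=cv2.GaussianBlur(cv2.resize(cv2.cvtColor(d['frame'],cv2.COLOR_RGB2GRAY),None,fx=4,fy=4,interpolation=cv2.INTER_CUBIC),(5,5),0)
    c0=(np.array(c)*4).astype(int);v=int(np.median(g[c0[1]-10:c0[1]+10,c0[0]-10:c0[0]+10]))
    for dt in(20,30,40):
        m=cv2.morphologyEx((g>v-dt).astype(np.uint8),cv2.MORPH_OPEN,np.ones((21,21),np.uint8))
        k,l,st,ce=cv2.connectedComponentsWithStats(m);i=l[c0[1],c0[0]]
        cn=max(cv2.findContours((l==i).astype(np.uint8),0,2)[0],key=cv2.contourArea)[:,0]
        print(' mask',v,dt,*fit(ray(d,(cn+.5)/4-.5,z)))
C=t([(105,48),(272,73),(262,180),(85,150)],[200,190],6);P=ray(T,C,.102)*1e3;print('C top',P.mean(0),fit(P/1e3));face(T,C.mean(0),.102)
C=t([(94,42),(134,120),(294,65),(254,-13)],[248,158],6);P=ray(S,C,.102)*1e3;print('C scene',P.mean(0),fit(P/1e3));face(S,C.mean(0),.102)
go(.45,.11,.2,86)
"
```

```text
D top [656.91763553  12.29159296] (array([656.8,  11.1]), array([45. , 40.1]), -75.3)
D scene [659.15861608  11.61034534] (array([659.5,  11.4]), array([47.8, 35.3]), -76.3)
cr D [659.32713527   7.94924607] (array([659.6,   8.1]), array([85.7, 26.4]), -74.9)
C top [446.69907182 106.68214826] (array([446.8, 105.7]), array([78.6, 47.5]), 86.8)
 mask 181 20 [448.6 107.4] [73.3 44.2] 86.6
 mask 181 30 [491.6 336.5] [1020.4  773.5] 15.7
 mask 181 40 [492.5 336.4] [1022.1  774.2] 15.7
C scene [450.5338471  107.22800594] (array([450.3, 107.8]), array([84.2, 48.6]), 86.6)
 mask 208 20 [360.5 106.9] [942.2 359.4] -10.9
 mask 208 30 [366.   57.1] [911.6 441.6] 9.5
 mask 208 40 [365.7  57. ] [913.6 443.4] 9.5
shift mm [ 155.5 -325.8   10.1] turn [ 0.   0.  18.5] tcp [0.8043 0.0409 0.2102] xang 104.5 q7 -0.1
```

D is well aligned but about 4 mm off centre along its length. I'm right beside it, so I'll re-grip and nudge it before moving on.

Call:
send_rows:
  turn:
    - [0,0,0]
    - [0,0,0]
    - [0,0,0]
    - [0,0,0]
    - [0,0,0]
  delta_pos:
    - [0,-0.05,0.0]
    - [0,-0.1,0.01]
    - [0,-0.15,0.05]
    - [0,-0.15,0.1]
    - [0,-0.15,0.15]
  fingers: [0.085,0.085,0.085,0.085,0.085]

```text
t: 10.68
eef_pos: [0.6588, 0.0022, 0.0598]
ee_rot: [0.001, 0.613, 0.79, 0.0]
contact_force: [0.3, 0.0, 0.7]
opening: 0.085
grip_force: 0.0
```

Call:
send_rows:
  turn:
    - [0,0,0]
    - [0,0,0]
    - [0,0,0]
    - [0,0,0]
    - [0,0,0]
  delta_pos:
    - [0,0,0.025]
    - [0,0,0.045]
    - [0,0,0.048]
    - [0,0,0.048]
    - [0,0,0.048]
  fingers: [0.085,0.085,0.085,0.06,0.05]

```text
t: 11.3
eef_pos: [0.6608, 0.0041, 0.0129]
ee_rot: [0.001, 0.612, 0.791, 0.001]
contact_force: [0.4, -0.6, 0.6]
opening: 0.0516
grip_force: 0.0
```

Call:
send_rows:
  turn:
    - [0,0,0]
    - [0,0,0]
    - [0,0,0]
    - [0,0,0]
    - [0,0,0]
  delta_pos:
    - [0,0,0]
    - [0,0,0]
    - [0,0,0]
    - [0,0,0]
    - [0,0,-0.001]
  fingers: [0.03,0.02,0.02,0.02,0.02]

```text
t: 11.92
eef_pos: [0.6603, 0.004, 0.0132]
ee_rot: [0.001, 0.612, 0.791, 0.0]
contact_force: [0.7, 0.9, -1.3]
opening: 0.0344
grip_force: 59.8
```

Call:
send_rows:
  turn:
    - [0,0,0]
    - [0,0,0]
    - [0,0,0]
    - [0,0,0]
    - [0,0,0]
  delta_pos:
    - [0,0,-0.0015]
    - [-0.002,0,-0.0015]
    - [-0.004,0,-0.0015]
    - [-0.004,0,0]
    - [-0.004,0,0.001]
  fingers: [0.02,0.02,0.02,0.02,0.02]

```text
t: 12.55
eef_pos: [0.6609, -0.0007, 0.013]
ee_rot: [0.0, 0.613, 0.79, -0.001]
contact_force: [-6.6, -2.5, 16.1]
opening: 0.0343
grip_force: 64.0
```

```bash
python3 -c "
from h import *
lag();s=robot.sense();print(s['eef_pos'],s['contact_force'],s['opening'])
"
```

```text
[ 0.66091304 -0.00073644  0.01306595] [-4.05892866 -1.34740384 11.06845699] 0.03435247788743463
```

Moved 4.7 mm and resting on the plate. Release and retreat toward the stack.

Call:
send_rows:
  turn:
    - [0,0,0]
    - [0,0,0]
    - [0,0,0]
    - [0,0,0]
    - [0,0,0]
  delta_pos:
    - [0,0,-0.001]
    - [0,0,-0.001]
    - [0,0,-0.001]
    - [0,0,-0.02]
    - [0,0,-0.07]
  fingers: [0.045,0.06,0.085,0.085,0.085]

```text
t: 13.32
eef_pos: [0.6589, -0.0002, 0.0808]
ee_rot: [-0.002, 0.612, 0.791, -0.001]
contact_force: [0.2, -0.0, 0.4]
opening: 0.0849
grip_force: 0.0
```

Call:
send_rows:
  turn:
    - [0,0,0]
    - [0,0,4]
    - [0,0,9]
    - [0,0,14]
    - [0,0,18]
  delta_pos:
    - [0,0,-0.06]
    - [0.02,-0.05,-0.11]
    - [0.045,-0.1,-0.12]
    - [0.065,-0.15,-0.12]
    - [0.09,-0.19,-0.12]
  fingers: [0.085,0.085,0.085,0.085,0.085]

```text
t: 13.95
eef_pos: [0.4524, 0.0399, 0.2028]
ee_rot: [0.001, 0.729, 0.684, 0.0]
contact_force: [0.0, 0.5, 0.8]
opening: 0.0848
grip_force: 0.0
```

```bash
python3 -c "
from h import *
T=grab('top','t5');S=grab('scene','s5');lag()
f=lambda d,x,y,w,h,k:cv2.resize(d['frame'][y:y+h,x:x+w],None,fx=k,fy=k,interpolation=cv2.INTER_CUBIC)
cv2.imwrite('pics/c5.png',cv2.cvtColor(np.hstack([f(T,250,130,50,50,8),f(S,260,230,50,50,8)]),cv2.COLOR_RGB2BGR))
go(.4495,.110,.15,86.7)"
```

```text
shift mm [ 69.8 -10.2  52.6] turn [ 0.1  0.  -0.2] tcp [0.4553 0.0397 0.2027] xang 86.5 q7 -0.42
```

View pics/c5.png

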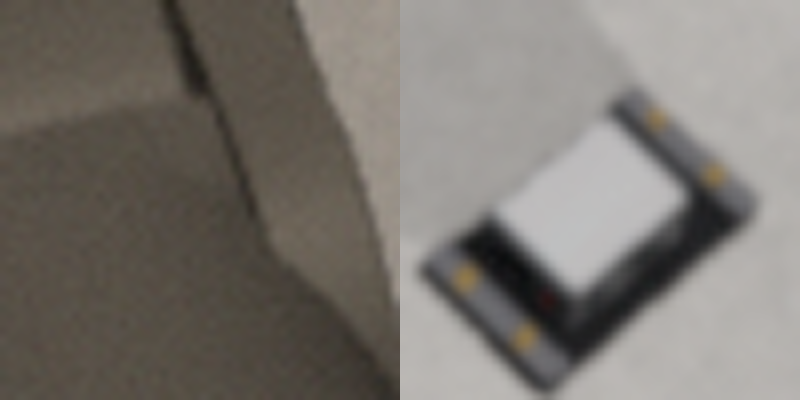

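D is now centred in its cradle at (284,256) in the scene view. Next is C.

Call:
send_rows:
  turn:
    - [0,0,0]
    - [0,0,0]
    - [0,0,0]
    - [0,0,0]
    - [0,0,0]
  delta_pos:
    - [0.035,-0.005,0]
    - [0.068,-0.01,0.01]
    - [0.068,-0.01,0.05]
    - [0.068,-0.01,0.1]
    - [0.068,-0.01,0.126]
  fingers: [0.085,0.085,0.085,0.085,0.085]

```text
t: 14.82
eef_pos: [0.4487, 0.1081, 0.0732]
ee_rot: [-0.001, 0.729, 0.685, -0.001]
contact_force: [0.2, -0.6, 0.4]
opening: 0.085
grip_force: 0.0
```

Call:
send_rows:
  turn:
    - [0,0,0]
    - [0,0,0]
    - [0,0,0]
    - [0,0,0]
    - [0,0,0]
  delta_pos:
    - [0,0,0]
    - [0,0,0]
    - [0,0,0]
    - [0,0,0]
    - [0,0,0]
  fingers: [0.085,0.07,0.05,0.03,0.03]

```text
t: 15.45
eef_pos: [0.4496, 0.1083, 0.0772]
ee_rot: [0.001, 0.729, 0.685, 0.001]
contact_force: [-3.1, -1.6, 10.3]
opening: 0.0432
grip_force: 59.4
```

```bash
python3 -c "
from h import *
lag();go(.45,.108,.2,86);s=robot.sense();print(s['contact_force'],s['opening'],s['grip_force'])"
```

```text
shift mm [  -0.3    0.8 -122.8] turn [0.2 0.  0.5] tcp [0.4496 0.1083 0.0772] xang 86.5 q7 -0.77
[-2.29457461 -0.80417482  9.88887301] 0.04299698115225524 59.38249111175537
```

Call:
send_rows:
  turn:
    - [0,0,0]
    - [0,0,0]
    - [0,0,0]
    - [0,0,0]
    - [0,0,0]
  delta_pos:
    - [0,0,-0.005]
    - [0,0,-0.03]
    - [0,0,-0.07]
    - [0,0,-0.1]
    - [0,0,-0.1]
  fingers: [0.03,0.03,0.03,0.03,0.03]

```text
t: 16.23
eef_pos: [0.45, 0.1086, 0.1778]
ee_rot: [0.002, 0.729, 0.685, 0.002]
contact_force: [1.6, 0.3, -3.7]
opening: 0.0426
grip_force: 61.6
```

```bash
python3 -c "
from h import *
lag();go(.5178,.3497,.13,88.5)
S=grab('scene')
f=lambda d,x,y,w,h,k:cv2.resize(d['frame'][y:y+h,x:x+w],None,fx=k,fy=k,interpolation=cv2.INTER_CUBIC)
cv2.imwrite('pics/c6.png',cv2.cvtColor(f(S,230,100,100,110,5),cv2.COLOR_RGB2BGR))"
```

```text
shift mm [246.   55.2  44.3] turn [-0.1  0.  -2. ] tcp [0.4476 0.1076 0.1746] xang 86.5 q7 -0.62
```

View pics/c6.png

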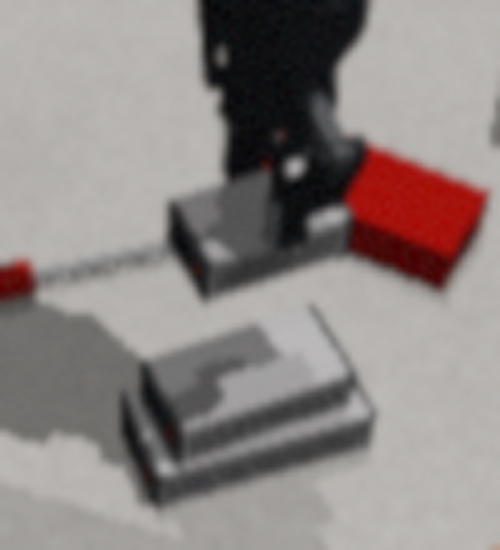

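C is held level over the stack, with its near lower edge from (271,160) to (300,150). Computing the along-length offset.

```bash
python3 -c "
from h import *
S=grab('scene');p=robot.sense()['eef_pos'][:2];a=np.radians(86.5)
for z in(.167,.170):
  P=ray(S,np.array([(207,298),(351,252)])/5+[230,100]-.4,z)
  m=P.mean(0)-p;print(P.round(4),np.hypot(*(P[1]-P[0])),'along',m@[np.cos(a),np.sin(a)],'across',m@[np.sin(a),-np.cos(a)])"
```

```text
[[0.4644 0.0682]
 [0.4703 0.1498]] 0.08187247809090703 along 0.002414309246421109 across 0.019692994567268387
[[0.4665 0.0668]
 [0.4724 0.1482]] 0.08154329416858426 along 0.001031229662233588 across 0.021939614138815015
```

Call:
send_rows:
  turn:
    - [0,0,0]
    - [0,0,-0.5]
    - [0,0,-1]
    - [0,0,-1.5]
    - [0,0,-2]
  delta_pos:
    - [0.04,0.008,0.0]
    - [0.095,0.02,0.0]
    - [0.15,0.033,0.015]
    - [0.205,0.046,0.03]
    - [0.246,0.055,0.045]
  fingers: [0.03,0.03,0.03,0.03,0.03]

```text
t: 17.1
eef_pos: [0.518, 0.3527, 0.1284]
ee_rot: [-0.001, 0.716, 0.698, -0.001]
contact_force: [1.1, 0.2, -1.8]
opening: 0.0427
grip_force: 61.6
```

```bash
python3 -c "
from h import *
lag();go(.5178,.3502,.016,88.5)"
```

```text
shift mm [ -2.2   1.8 112. ] turn [-0.2  0.   0.2] tcp [0.5166 0.3524 0.128 ] xang 88.7 q7 -1.06
```

Call:
send_rows:
  turn:
    - [0,0,0]
    - [0,0,0]
    - [0,0,0]
    - [0,0,0]
    - [0,0,0]
  delta_pos:
    - [-0.002,0.001,0.03]
    - [-0.002,0.001,0.06]
    - [-0.002,0.001,0.085]
    - [-0.002,0.001,0.105]
    - [-0.002,0.001,0.11]
  fingers: [0.03,0.03,0.03,0.03,0.03]

```text
t: 17.88
eef_pos: [0.5188, 0.3468, 0.0191]
ee_rot: [0.0, 0.717, 0.697, -0.001]
contact_force: [-0.5, -0.1, -2.3]
opening: 0.0424
grip_force: 61.7
```

Call:
send_rows:
  turn:
    - [0,0,0]
    - [0,0,0]
    - [0,0,0]
    - [0,0,0]
    - [0,0,0]
  delta_pos:
    - [0,0,0]
    - [0,0,0.001]
    - [0,0,0.002]
    - [0,0,0.002]
    - [0,0,0.002]
  fingers: [0.03,0.03,0.03,0.03,0.03]

```text
t: 18.5
eef_pos: [0.5195, 0.3484, 0.0187]
ee_rot: [0.0, 0.716, 0.698, 0.0]
contact_force: [0.3, -0.2, -2.4]
opening: 0.0427
grip_force: 61.7
```

Call:
send_rows:
  turn:
    - [0,0,0]
    - [0,0,0]
    - [0,0,0]
    - [0,0,0]
    - [0,0,0]
  delta_pos:
    - [0.0015,-0.001,0.001]
    - [0.0015,-0.001,0.002]
    - [0.0015,-0.001,0.003]
    - [0.0015,-0.001,0.004]
    - [0.0015,-0.001,0.004]
  fingers: [0.03,0.03,0.03,0.03,0.03]

```text
t: 19.12
eef_pos: [0.5184, 0.3497, 0.0143]
ee_rot: [-0.0, 0.716, 0.698, -0.0]
contact_force: [0.2, -0.1, -2.5]
opening: 0.0428
grip_force: 61.7
```

Call:
send_rows:
  turn:
    - [0,0,0]
    - [0,0,0]
    - [0,0,0]
    - [0,0,0]
    - [0,0,0]
  delta_pos:
    - [0,0,0.0005]
    - [0,0,0.001]
    - [0,0,0.0015]
    - [0,0,0.0015]
    - [0,0,0.0015]
  fingers: [0.03,0.03,0.03,0.03,0.03]

```text
t: 19.75
eef_pos: [0.5185, 0.3499, 0.0134]
ee_rot: [0.0, 0.716, 0.698, 0.0]
contact_force: [-2.4, -1.8, 6.2]
opening: 0.0425
grip_force: 63.1
```

Contact at the expected height. Release and back off toward the stack.

Call:
send_rows:
  turn:
    - [0,0,0]
    - [0,0,0]
    - [0,0,0]
    - [0,0,0]
    - [0,0,0]
  delta_pos:
    - [0,0,0]
    - [0,0,0]
    - [0,0,0]
    - [0,0,-0.02]
    - [0,0,-0.07]
  fingers: [0.055,0.07,0.085,0.085,0.085]

```text
t: 20.38
eef_pos: [0.5172, 0.3488, 0.0828]
ee_rot: [-0.0, 0.716, 0.698, -0.002]
contact_force: [1.4, 0.4, 0.7]
opening: 0.0853
grip_force: 0.0
```

Call:
send_rows:
  turn:
    - [0,0,0]
    - [0,0,0]
    - [0,0,0]
    - [0,0,0]
    - [0,0,0]
  delta_pos:
    - [0,0.03,-0.05]
    - [0,0.08,-0.08]
    - [0,0.13,-0.08]
    - [0,0.18,-0.08]
    - [-0.02,0.22,-0.08]
  fingers: [0.085,0.085,0.085,0.085,0.085]

```text
t: 21.0
eef_pos: [0.7388, 0.3257, 0.1646]
ee_rot: [-0.001, 0.716, 0.698, 0.001]
contact_force: [-0.4, 0.0, -0.4]
opening: 0.0849
grip_force: 0.0
```

```bash
python3 -c "
from h import *
T=grab('top','t7');S=grab('scene','s7');lag()
f=lambda d,x,y,w,h,k:cv2.resize(d['frame'][y:y+h,x:x+w],None,fx=k,fy=k,interpolation=cv2.INTER_CUBIC)
a=np.hstack([f(T,128,160,50,40,8),f(S,335,152,50,40,8)]);b=np.hstack([f(T,200,190,66,46,6),f(S,248,158,66,46,6)])
b=np.hstack([b,np.zeros((b.shape[0],800-b.shape[1],3),np.uint8)])
cv2.imwrite('pics/c7.png',cv2.cvtColor(np.vstack([a,b]),cv2.COLOR_RGB2BGR));print(robot.sense()['eef_pos'])"
```

```text
[0.73733772 0.32453128 0.16395319]
```

View pics/c7.png

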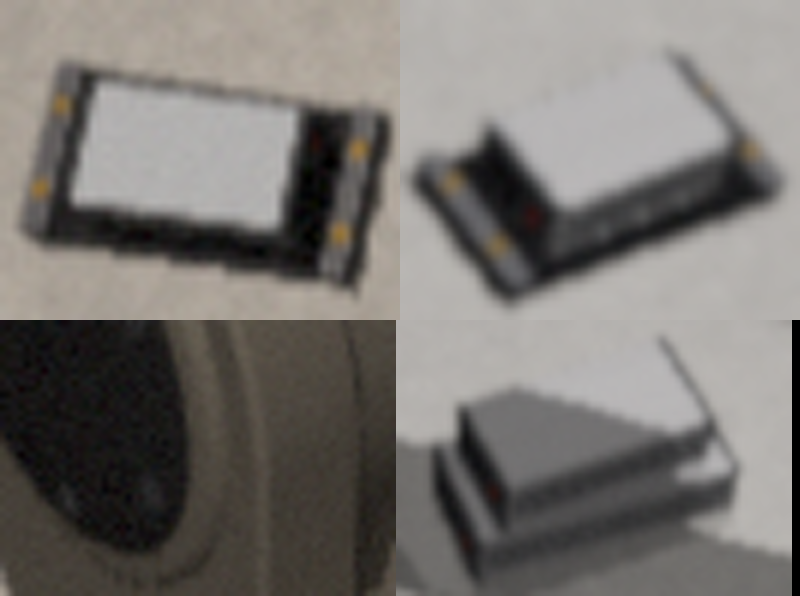

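C lies between its bars. Unit corners in the top crop are (95,80), (302,107), (285,233) and (72,205), with cradle screws at (62,104), (40,187), (358,150) and (340,233). B's top face is visible in the scene view.

```bash
python3 -c "
from h import *
lag();T=grab('top');S=grab('scene')
t=lambda p,o,k:np.array(p)/k+o-.45
def pr(n,d,p,o,k,z):
  P=ray(d,t(p,o,k),z);print(n,(P.mean(0)*1e3).round(1),*fit(P))
pr('C top',T,[(95,80),(302,107),(285,233),(72,205)],[128,160],8,.038)
pr('C sc',S,np.array([(487,122),(668,50),(735,145),(560,212)])-[400,0],[335,152],8,.038)
pr('crC',T,[(62,104),(40,187),(358,150),(340,233)],[128,160],8,.014)
pr('crC sc bars',S,np.array([(452,182),(498,246),(752,150),(710,88)])-[400,0],[335,152],8,.014)
pr('B sc',S,np.array([(462,408),(658,338),(714,428),(513,497)])-[396,320],[248,158],6,.07)
go(.45,.108,.17,86)"
```

```text
C top [517.2 347.7] [517.2 347.4] [78.8 46.7] 88.6
C sc [518.7 347.6] [519.2 348.7] [81.1 48.2] 88.9
crC [518.4 350.7] [518.5 350.9] [112.2  32.1] 87.4
crC sc bars [517.5 351.7] [517.7 352.3] [114.8  32.4] 86.9
B sc [451.1 107.9] [450.4 107.9] [103.4  58.8] 86.2
shift mm [-224.1 -281.5   -6.5] turn [ 0.  -0.   2.6] tcp [0.737  0.325  0.1637] xang 88.6 q7 -0.79
```

```bash
cat >> h.py <<'E'
def face(d,uv,z,r=40):
    """bright top face around uv, on the dark cradle"""
    g=cv2.resize(cv2.cvtColor(d['frame'],cv2.COLOR_RGB2GRAY),None,fx=4,fy=4,interpolation=cv2.INTER_CUBIC)
    c=(np.array(uv)*4).astype(int);v=int(np.median(g[c[1]-12:c[1]+12,c[0]-12:c[0]+12]))
    for th in(v*.62,v*.72,v*.8):
        m=cv2.morphologyEx((g>th).astype(np.uint8),cv2.MORPH_OPEN,np.ones((17,17),np.uint8))
        l=cv2.connectedComponents(m)[1];i=l[c[1],c[0]]
        cn=max(cv2.findContours((l==i).astype(np.uint8),0,2)[0],key=cv2.contourArea)[:,0]
        M=cv2.moments(cn);w=ray(d,[(M['m10']/M['m00']+.5)/4-.5,(M['m01']/M['m00']+.5)/4-.5],z)[0]*1e3
        print('  face',v,'centroid',w.round(1),*fit(ray(d,(cn+.5)/4-.5,z)))
E
python3 -c "
from h import *
T=grab('top');S=grab('scene')
print('C top');face(T,(152,179),.038);print('C sc');face(S,(361,168),.038)
print('D top');face(T,(273,146),.036);print('D sc');face(S,(283,256),.036)"
```

```text
C top
  face 177 centroid [360.6 457.9] [474.  479.9] [1108.6  577.1] 15.7
  face 177 centroid [517.9 348.6] [518.  348.7] [75.3 46.4] 88.3
  face 177 centroid [517.7 348.7] [517.9 348.7] [74.2 44.8] 88.3
C sc
  face 181 centroid [532.6 -73.4] [420.3  67.7] [1395.6 1362. ] 83.6
  face 181 centroid [521.5 -84.9] [376.5  64.3] [1449.5 1152.2] -90.0
  face 181 centroid [521.7 -86.1] [377.2  63.8] [1448.1 1149.8] 90.0
D top
  face 92 centroid [463.9  64.1] [583.5  70.5] [1638.7 1140.9] -83.9
  face 92 centroid [ 543.3 -267. ] [564.5   1.3] [1366.9 1056.6] 86.8
  face 92 centroid [688.  108.9] [704.8 119.4] [441.6 222.8] 38.2
D sc
  face 183 centroid [531.2 -73.5] [417.7  68.6] [1398.8 1361.9] 83.6
  face 183 centroid [520.4 -84.6] [374.9  65. ] [1452.6 1154.8] -90.0
  face 183 centroid [520.6 -85.9] [375.8  64.1] [1450.8 1152.1] -90.0
```

C is within about 2.5 mm and 1° of the cradle, which is good enough. Next is B.

Call:
send_rows:
  turn:
    - [0,0,0]
    - [0,0,0]
    - [0,0,1]
    - [0,0,2]
    - [0,0,2.4]
  delta_pos:
    - [-0.03,-0.035,-0.006]
    - [-0.065,-0.08,-0.006]
    - [-0.1,-0.125,-0.006]
    - [-0.135,-0.17,-0.006]
    - [-0.17,-0.215,-0.006]
  fingers: [0.085,0.085,0.085,0.085,0.085]

```text
t: 22.22
eef_pos: [0.5168, 0.1587, 0.1692]
ee_rot: [0.0, 0.731, 0.682, 0.0]
contact_force: [0.8, -1.1, 0.8]
opening: 0.0847
grip_force: 0.0
```

```bash
python3 -c "
from h import *
lag();go(.45,.108,.042,86.2)"
```

```text
shift mm [-53.4 -62.5 127.1] turn [-0.   0.2 -0.2] tcp [0.5162 0.1573 0.1689] xang 86.0 q7 -0.77
```

Call:
send_rows:
  turn:
    - [0,0,0]
    - [0,0,0]
    - [0,0,0]
    - [0,0,0]
    - [0,0,0]
  delta_pos:
    - [-0.028,-0.032,0]
    - [-0.053,-0.062,0.01]
    - [-0.053,-0.062,0.05]
    - [-0.053,-0.062,0.1]
    - [-0.053,-0.062,0.126]
  fingers: [0.085,0.085,0.085,0.085,0.085]

```text
t: 23.0
eef_pos: [0.4533, 0.112, 0.0413]
ee_rot: [-0.001, 0.731, 0.683, -0.0]
contact_force: [0.2, 0.2, 0.0]
opening: 0.0847
grip_force: 0.0
```

Call:
send_rows:
  turn:
    - [0,0,0]
    - [0,0,0]
    - [0,0,0]
    - [0,0,0]
    - [0,0,0]
  delta_pos:
    - [0,0,0]
    - [0,0,0]
    - [0,0,0]
    - [0,0,0]
    - [0,0,0]
  fingers: [0.085,0.07,0.05,0.04,0.04]

```text
t: 23.62
eef_pos: [0.457, 0.1123, 0.048]
ee_rot: [0.003, 0.731, 0.682, 0.003]
contact_force: [-6.5, -3.8, 42.2]
opening: 0.04
grip_force: 21.0
```

```bash
python3 -c "
from h import *
lag();go(.45,.108,.2,86);s=robot.sense();print(s['contact_force'],s['opening'],s['grip_force'])"
```

```text
shift mm [  -4.8   -5.4 -152. ] turn [ 0.5 -0.   0.1] tcp [0.457  0.1123 0.048 ] xang 86.1 q7 -0.87
[-6.15034385 -3.29653713 42.28866057] 0.040040516313229094 20.944315195083618
```

Opening 0.040 is less than B's 54 mm width, and there is a 42 N push. Something is off, so I'll look.

```bash
python3 -c "
from h import *
S=grab('scene','s8')
cv2.imwrite('pics/c8.png',cv2.cvtColor(cv2.resize(S['frame'][90:220,200:340],None,fx=4.5,fy=4.5,interpolation=cv2.INTER_CUBIC),cv2.COLOR_RGB2BGR))"
```

```text
(no output)
```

View pics/c8.png

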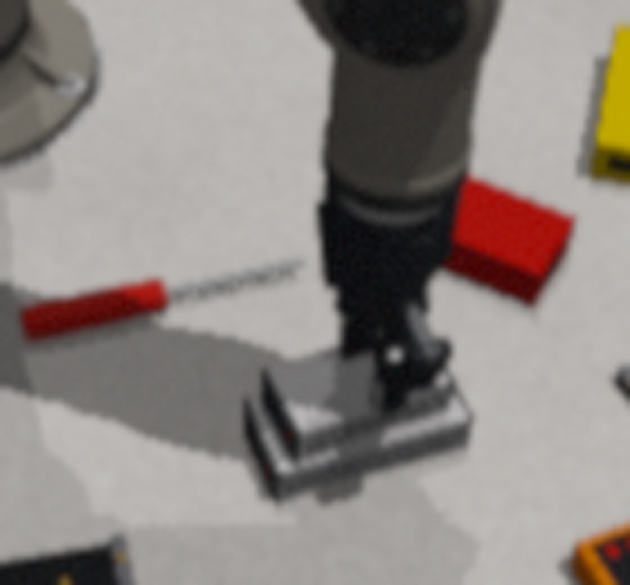

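It looks like a normal straddle, but the reading is wrong. I'll open, rise and re-examine.

Call:
send_rows:
  turn:
    - [0,0,0]
    - [0,0,0]
    - [0,0,0]
    - [0,0,0]
    - [0,0,0]
  delta_pos:
    - [0,0,0]
    - [0,0,0]
    - [0,0,0]
    - [0,0,0]
    - [0,0,0]
  fingers: [0.05,0.06,0.075,0.085,0.085]

```text
t: 24.45
eef_pos: [0.4526, 0.1111, 0.0428]
ee_rot: [-0.0, 0.731, 0.683, -0.0]
contact_force: [-0.6, 0.3, 0.8]
opening: 0.0849
grip_force: 0.0
```

```bash
python3 -c "
from h import *
lag();go(.45,.108,.044,86);s=robot.sense();print(s['contact_force'],s['opening'],s['grip_force'])"
```

```text
shift mm [-3.3 -2.5 -1.2] turn [-0.   0.   0.1] tcp [0.4528 0.1111 0.0428] xang 86.1 q7 -0.87
[-0.31295282 -0.69323491  0.05761112] 0.08523521786748464 0.0
```

Call:
send_rows:
  turn:
    - [0,0,0]
    - [0,0,0]
    - [0,0,0]
    - [0,0,0]
    - [0,0,0]
  delta_pos:
    - [-0.003,-0.0025,0]
    - [-0.003,-0.0025,0]
    - [-0.003,-0.0025,0]
    - [-0.003,-0.0025,0]
    - [-0.003,-0.0025,0]
  fingers: [0.08,0.07,0.06,0.055,0.052]

```text
t: 25.22
eef_pos: [0.4493, 0.1082, 0.0431]
ee_rot: [-0.0, 0.731, 0.683, -0.001]
contact_force: [-4.9, -0.7, 7.0]
opening: 0.0524
grip_force: 30.3
```

Call:
send_rows:
  turn:
    - [0,0,0]
    - [0,0,0]
    - [0,0,0]
    - [0,0,0]
    - [0,0,0]
  delta_pos:
    - [0,0,0]
    - [0,0,0]
    - [0,0,0]
    - [0,0,0]
    - [0,0,0]
  fingers: [0.052,0.051,0.05,0.049,0.048]

```text
t: 25.85
eef_pos: [0.4494, 0.1083, 0.0434]
ee_rot: [0.0, 0.731, 0.683, -0.001]
contact_force: [-6.5, -1.4, 11.3]
opening: 0.0511
grip_force: 60.2
```

A proper grip this time: 0.051 opening at 60 N. Lift.

Call:
send_rows:
  turn:
    - [0,0,0]
    - [0,0,0]
    - [0,0,0]
    - [0,0,0]
    - [0,0,0]
  delta_pos:
    - [0,0,-0.003]
    - [0,0,-0.02]
    - [0,0,-0.05]
    - [0,0,-0.08]
    - [0,0,-0.08]
  fingers: [0.04,0.04,0.04,0.04,0.04]

```text
t: 26.48
eef_pos: [0.4521, 0.1089, 0.1254]
ee_rot: [0.001, 0.731, 0.682, 0.002]
contact_force: [0.4, -0.7, -5.0]
opening: 0.0506
grip_force: 63.9
```

```bash
python3 -c "
from h import *
lag();S=grab('scene','s9')
s=robot.sense();print(s['contact_force'],s['opening'],s['grip_force']);go(.4713,-.1375,.12,74.7)
cv2.imwrite('pics/c9.png',cv2.cvtColor(cv2.resize(S['frame'][110:220,230:330],None,fx=5,fy=5,interpolation=cv2.INTER_CUBIC),cv2.COLOR_RGB2BGR))"
```

```text
[ 0.05943469  0.25900317 -5.66204422] 0.05120381829025364 63.9003324508667
shift mm [-243.2   38.7    2.1] turn [-0.1  0.1 11.4] tcp [0.4493 0.1078 0.122 ] xang 86.1 q7 -0.73
```

View pics/c9.png

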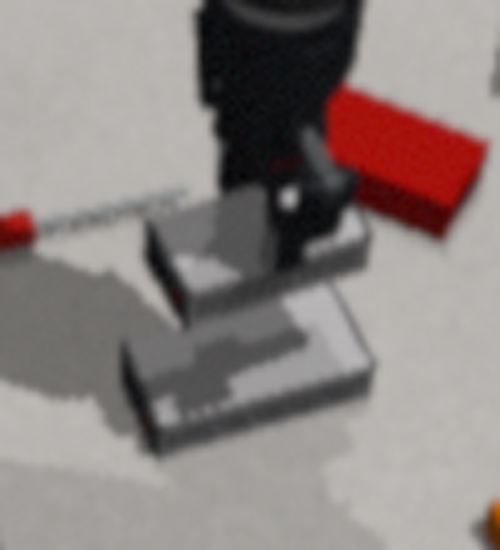

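B is held level. Its near lower edge runs (188,325)–(370,265) in the crop, and A lies alone with its top face clearly visible.

```bash
python3 -c "
from h import *
S=grab('scene');p=robot.sense()['eef_pos'][:2];a=np.radians(86.1)
for z in(.1146,.118):
  P=ray(S,np.array([(188,325),(370,265)])/5+[230,110]-.4,z)
  m=P.mean(0)-p;print(np.hypot(*(P[1]-P[0])),'along',m@[np.cos(a),np.sin(a)],'across',m@[np.sin(a),-np.cos(a)])
P=ray(S,np.array([(122,345),(325,283),(375,362),(157,428)])/5+[230,110]-.4,.036);print(P.mean(0),fit(P))"
```

```text
0.10781114370338894 along 0.0048885659164778 across 0.02285367319694726
0.10735210885238439 along 0.00342967248076942 across 0.025221838652421155
[0.44890103 0.10940639] (array([448.4, 109.7]), array([133.8,  63.1]), 83.6)
```

Call:
send_rows:
  turn:
    - [0,0,1]
    - [0,0,4]
    - [0,0,7]
    - [0,0,10]
    - [0,0,11.4]
  delta_pos:
    - [-0.03,0.005,0]
    - [-0.085,0.013,0]
    - [-0.14,0.022,0]
    - [-0.195,0.03,0]
    - [-0.245,0.038,0.01]
  fingers: [0.04,0.04,0.04,0.04,0.04]

```text
t: 27.35
eef_pos: [0.4714, -0.1408, 0.1126]
ee_rot: [0.0, 0.795, 0.606, 0.0]
contact_force: [0.8, 1.0, -4.5]
opening: 0.0509
grip_force: 63.9
```

```bash
python3 -c "
from h import *
lag();go(.4708,-.1394,.0165,74.7)"
```

```text
shift mm [ 2.6  0.4 94.8] turn [-0.2  0.  -0.4] tcp [ 0.47   -0.1418  0.1113] xang 74.3 q7 -0.37
```

Call:
send_rows:
  turn:
    - [0,0,-0.4]
    - [0,0,-0.4]
    - [0,0,-0.4]
    - [0,0,-0.4]
    - [0,0,-0.4]
  delta_pos:
    - [0.002,0,0.025]
    - [0.002,0,0.05]
    - [0.002,0,0.075]
    - [0.002,0,0.09]
    - [0.002,0,0.094]
  fingers: [0.04,0.04,0.04,0.04,0.04]

```text
t: 28.12
eef_pos: [0.4714, -0.1359, 0.0181]
ee_rot: [-0.001, 0.792, 0.61, -0.0]
contact_force: [-0.5, -1.3, -4.1]
opening: 0.0511
grip_force: 64.0
```

Call:
send_rows:
  turn:
    - [0,0,0]
    - [0,0,0]
    - [0,0,0]
    - [0,0,0]
    - [0,0,0]
  delta_pos:
    - [0,0,0]
    - [0,0,0.001]
    - [0,0,0.001]
    - [0,0,0.001]
    - [0,0,0.001]
  fingers: [0.04,0.04,0.04,0.04,0.04]

```text
t: 28.75
eef_pos: [0.4721, -0.1369, 0.0182]
ee_rot: [0.0, 0.793, 0.609, 0.0]
contact_force: [-0.7, -0.1, -4.9]
opening: 0.0509
grip_force: 64.0
```

Call:
send_rows:
  turn:
    - [0,0,0]
    - [0,0,0]
    - [0,0,0]
    - [0,0,0]
    - [0,0,0]
  delta_pos:
    - [-0.0025,0,0.001]
    - [-0.0025,0,0.002]
    - [-0.0025,0,0.003]
    - [-0.0025,0,0.004]
    - [-0.0025,0,0.004]
  fingers: [0.04,0.04,0.04,0.04,0.04]

```text
t: 29.38
eef_pos: [0.4712, -0.1391, 0.0139]
ee_rot: [-0.0, 0.793, 0.609, -0.0]
contact_force: [-0.3, -0.0, -4.6]
opening: 0.0512
grip_force: 64.0
```

Call:
send_rows:
  turn:
    - [0,0,0]
    - [0,0,0]
    - [0,0,0]
    - [0,0,0]
    - [0,0,0]
  delta_pos:
    - [0,0,0.0005]
    - [0,0,0.001]
    - [0,0,0.0015]
    - [0,0,0.0015]
    - [0,0,0.0015]
  fingers: [0.04,0.04,0.04,0.04,0.04]

```text
t: 30.0
eef_pos: [0.4714, -0.1392, 0.0135]
ee_rot: [0.0, 0.793, 0.609, -0.0]
contact_force: [-5.0, 0.2, 10.4]
opening: 0.0509
grip_force: 66.4
```

Call:
send_rows:
  turn:
    - [0,0,0]
    - [0,0,0]
    - [0,0,0]
    - [0,0,0]
    - [0,0,0]
  delta_pos:
    - [0,0,0]
    - [0,0,0]
    - [0,0,0]
    - [0,0,-0.02]
    - [0,0,-0.07]
  fingers: [0.06,0.07,0.085,0.085,0.085]

```text
t: 30.62
eef_pos: [0.4696, -0.1388, 0.0816]
ee_rot: [-0.002, 0.793, 0.609, -0.001]
contact_force: [1.0, -0.5, -0.2]
opening: 0.0853
grip_force: 0.0
```

Call:
send_rows:
  turn:
    - [0,0,0]
    - [0,0,-3]
    - [0,0,-6]
    - [0,0,-8]
    - [0,0,-9]
  delta_pos:
    - [0,0,-0.05]
    - [0.04,0.02,-0.09]
    - [0.085,0.05,-0.09]
    - [0.13,0.08,-0.09]
    - [0.15,0.12,-0.09]
  fingers: [0.085,0.085,0.085,0.085,0.085]

```text
t: 31.25
eef_pos: [0.627, -0.0216, 0.1729]
ee_rot: [-0.0, 0.741, 0.671, 0.001]
contact_force: [0.0, 0.5, 0.9]
opening: 0.0847
grip_force: 0.0
```

```bash
python3 -c "
from h import *
lag();T=grab('top','t10');S=grab('scene','s10')
f=lambda d,x,y,w,h,k:cv2.resize(d['frame'][y:y+h,x:x+w],None,fx=k,fy=k,interpolation=cv2.INTER_CUBIC)
a=np.hstack([f(T,286,188,64,52,6),f(S,168,196,69,52,6)]);b=np.hstack([f(T,200,190,66,46,6),f(S,248,158,66,46,6)])
b=np.hstack([b,np.zeros((b.shape[0],a.shape[1]-b.shape[1],3),np.uint8)])
cv2.imwrite('pics/c10.png',cv2.cvtColor(np.vstack([a,b]),cv2.COLOR_RGB2BGR));go(.45,.11,.17,86)
print('B');face(T,(316,211),.04);print('A');face(T,(230,212),.036)"
```

```text
shift mm [ 116.7 -188.     2.1] turn [-0.1  0.  -1.9] tcp [ 0.625  -0.0255  0.1719] xang 84.1 q7 -0.45
B
  face 91 centroid [427.2 288.1] [578.7 284. ] [1276.5 1008.2] 15.7
  face 91 centroid [427.  288.4] [578.9 284.4] [1275.8 1007.6] 15.7
  face 91 centroid [ 475.2 -114.6] [ 476.4 -117.9] [58.3 53.9] 75.8
A
  face 168 centroid [395.6 309.3] [524.4 270.7] [1129.7 1010. ] 15.7
  face 168 centroid [393.9 335.5] [502.  339.9] [1118.9  864.7] 15.7
  face 168 centroid [405.7 360.7] [507.5 354.2] [1095.1  840.1] 15.7
```

View pics/c10.png

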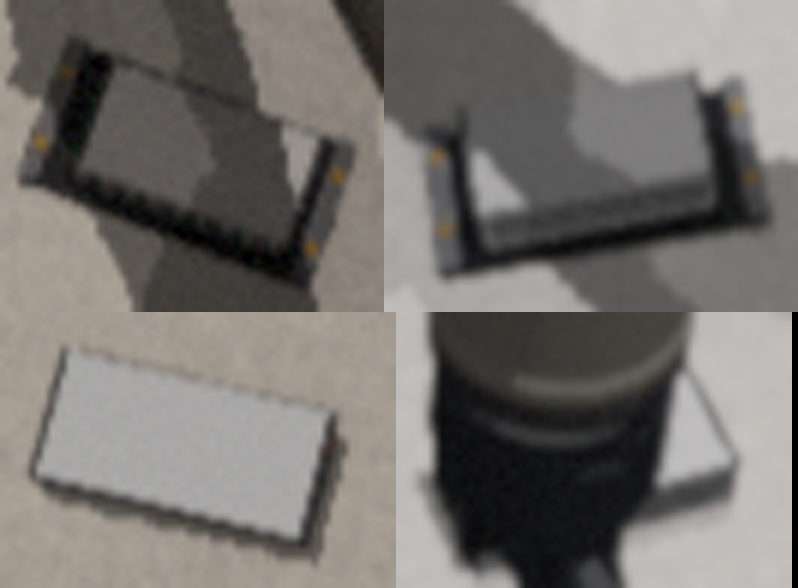

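B sits between its bars. Its top-view crop corners are (112,62), (325,138), (295,237) and (80,175). A's are (65,38), (332,98), (302,228) and (35,166).

```bash
python3 -c "
from h import *
T=grab('top');S=grab('scene')
t=lambda p,o,k:np.array(p)/k+o-.45
def pr(n,d,p,o,k,z):
  P=ray(d,t(p,o,k),z);print(n,(P.mean(0)*1e3).round(1),*fit(P))
pr('B top',T,[(112,62),(325,136),(295,237),(80,175)],[286,188],6,.04)
pr('B sc',S,np.array([(465,113),(690,75),(715,178),(487,217)])-[384,0],[168,196],6,.04)
pr('crB',T,[(68,73),(41,143),(339,176),(313,249)],[286,188],6,.014)
pr('crB sc',S,np.array([(437,157),(446,229),(737,107),(752,175)])-[384,0],[168,196],6,.014)
pr('A top',T,[(65,38),(332,98),(302,228),(35,166)],[200,190],6,.036)
go(.45,.11,.17,83.3)"
```

```text
B top [ 471.2 -139.6] [ 471.9 -140.2] [105.   56.4] 79.1
B sc [ 474.7 -138.8] [ 474.7 -139.2] [103.5  55.3] 74.9
crB [ 471.4 -137.8] [ 471.6 -137.9] [138.6  37.8] 74.6
crB sc [ 470.4 -137.5] [ 470.1 -137.4] [137.9  38. ] 75.0
A top [448.4 110.6] [448.3 111. ] [130.2  63. ] 83.4
shift mm [ 117.1 -187.9    2.4] turn [-0.1  0.1  0.7] tcp [ 0.6247 -0.026   0.1723] xang 84.0 q7 -0.45
```

B is within about 2 mm of its cradle. Now A: approach and hover, then correct before closing.

Call:
send_rows:
  turn:
    - [0,0,0]
    - [0,0,0.5]
    - [0,0,0.7]
    - [0,0,0.7]
    - [0,0,0.7]
  delta_pos:
    - [0.028,-0.045,0]
    - [0.056,-0.09,0]
    - [0.084,-0.135,0.02]
    - [0.117,-0.188,0.06]
    - [0.117,-0.188,0.1]
  fingers: [0.085,0.085,0.085,0.085,0.085]

```text
t: 32.22
eef_pos: [0.4488, 0.1116, 0.0731]
ee_rot: [0.001, 0.746, 0.666, 0.001]
contact_force: [0.7, -1.1, 0.2]
opening: 0.0845
grip_force: 0.0
```

```bash
python3 -c "
from h import *
lag();go(.4485,.11,.01,83.4)"
```

```text
shift mm [ 0.5 -0.1 61.8] turn [-0.2  0.1  0. ] tcp [0.4488 0.1096 0.0718] xang 83.4 q7 -0.87
```

Call:
send_rows:
  turn:
    - [0,0,0]
    - [0,0,0]
    - [0,0,0]
    - [0,0,0]
    - [0,0,0]
  delta_pos:
    - [0,-0.001,0.02]
    - [0,-0.001,0.04]
    - [0,-0.001,0.055]
    - [0,-0.001,0.062]
    - [0,-0.001,0.062]
  fingers: [0.085,0.085,0.085,0.085,0.08]

```text
t: 33.0
eef_pos: [0.4503, 0.1106, 0.0107]
ee_rot: [0.0, 0.747, 0.665, 0.0]
contact_force: [-0.5, 0.3, 0.4]
opening: 0.0803
grip_force: 0.0
```

Call:
send_rows:
  turn:
    - [0,0,0]
    - [0,0,0]
    - [0,0,0]
    - [0,0,0]
    - [0,0,0]
  delta_pos:
    - [0,0,0]
    - [0,0,0]
    - [0,0,0]
    - [0,0,0]
    - [0,0,0]
  fingers: [0.075,0.07,0.065,0.062,0.06]

```text
t: 33.62
eef_pos: [0.4498, 0.1108, 0.0106]
ee_rot: [0.0, 0.747, 0.665, -0.0]
contact_force: [-0.8, -0.7, 3.2]
opening: 0.0602
grip_force: 1.6
```

Call:
send_rows:
  turn:
    - [0,0,0]
    - [0,0,0]
    - [0,0,0]
    - [0,0,0]
    - [0,0,0]
  delta_pos:
    - [0,0,0]
    - [0,0,0]
    - [0,0,0]
    - [0,0,0]
    - [0,0,0]
  fingers: [0.059,0.058,0.057,0.056,0.055]

```text
t: 34.25
eef_pos: [0.4504, 0.111, 0.0117]
ee_rot: [0.001, 0.747, 0.665, 0.0]
contact_force: [-3.5, -0.5, 17.7]
opening: 0.0552
grip_force: 8.8
```

The pads swing back about 9 mm at this width, so they are too high on A and catch only its top edge. I'll open and re-grip about 10 mm lower.

Call:
send_rows:
  turn:
    - [0,0,0]
    - [0,0,0]
    - [0,0,0]
    - [0,0,0]
    - [0,0,0]
  delta_pos:
    - [0,0,0]
    - [0,0,0]
    - [0,0,0]
    - [0,0,0.004]
    - [0,0,0.008]
  fingers: [0.07,0.08,0.085,0.085,0.085]

```text
t: 34.88
eef_pos: [0.4498, 0.1107, 0.0021]
ee_rot: [-0.0, 0.747, 0.665, -0.0]
contact_force: [0.6, 0.1, 0.1]
opening: 0.0848
grip_force: 0.0
```

```bash
python3 -c "
from h import *
lag();go(.4485,.11,.001,83.4);s=robot.sense();print(s['contact_force'])
T=grab('top');S=grab('scene','s11')
cv2.imwrite('pics/c11.png',cv2.cvtColor(cv2.resize(S['frame'][110:220,230:330],None,fx=5,fy=5,interpolation=cv2.INTER_CUBIC),cv2.COLOR_RGB2BGR))"
```

```text
shift mm [-0.8 -1.   1.1] turn [-0.  0. -0.] tcp [0.4496 0.1107 0.0021] xang 83.4 q7 -1.0
[-0.38937548  0.82900031  0.02218348]
```

Call:
send_rows:
  turn:
    - [0,0,0]
    - [0,0,0]
    - [0,0,0]
    - [0,0,0]
    - [0,0,0]
  delta_pos:
    - [0,0,0]
    - [0,0,0]
    - [0,0,0]
    - [0,0,0]
    - [0,0,0]
  fingers: [0.078,0.07,0.065,0.062,0.06]

```text
t: 35.75
eef_pos: [0.4495, 0.1107, 0.0028]
ee_rot: [0.0, 0.747, 0.665, -0.0]
contact_force: [-3.0, -0.2, 7.3]
opening: 0.0606
grip_force: 41.6
```

Call:
send_rows:
  turn:
    - [0,0,0]
    - [0,0,0]
    - [0,0,0]
    - [0,0,0]
    - [0,0,0]
  delta_pos:
    - [0,0,0]
    - [0,0,0]
    - [0,0,0]
    - [0,0,0]
    - [0,0,0]
  fingers: [0.059,0.058,0.057,0.056,0.055]

```text
t: 36.38
eef_pos: [0.4495, 0.1107, 0.003]
ee_rot: [0.0, 0.747, 0.665, -0.0]
contact_force: [-3.3, -0.2, 10.7]
opening: 0.06
grip_force: 62.0
```

A firm grip: 0.060 opening at 62 N. Lift and carry.

Call:
send_rows:
  turn:
    - [0,0,0]
    - [0,0,0]
    - [0,0,0]
    - [0,0,0]
    - [0,0,0]
  delta_pos:
    - [0,0,-0.003]
    - [0,0,-0.02]
    - [0,0,-0.05]
    - [0,0,-0.09]
    - [0,0,-0.11]
  fingers: [0.045,0.045,0.045,0.045,0.045]

```text
t: 37.0
eef_pos: [0.4505, 0.1111, 0.1149]
ee_rot: [0.001, 0.747, 0.665, 0.001]
contact_force: [0.7, 0.0, -5.7]
opening: 0.06
grip_force: 67.5
```

```bash
python3 -c "
from h import *
lag();S=grab('scene','s11')
s=robot.sense();print(s['contact_force'],s['opening'],s['grip_force']);go(.5105,-.3663,.11,92.2)
cv2.imwrite('pics/c11.png',cv2.cvtColor(cv2.resize(S['frame'][100:210,230:330],None,fx=5,fy=5,interpolation=cv2.INTER_CUBIC),cv2.COLOR_RGB2BGR))"
```

```text
[-0.56968186 -0.19594172 -6.25795367] 0.059769304251343434 67.51595377922058
shift mm [-466.3  115.5    2.7] turn [ 0.   0.  -8.8] tcp [0.4496 0.1103 0.1125] xang 83.4 q7 -0.8
```

View pics/c11.png

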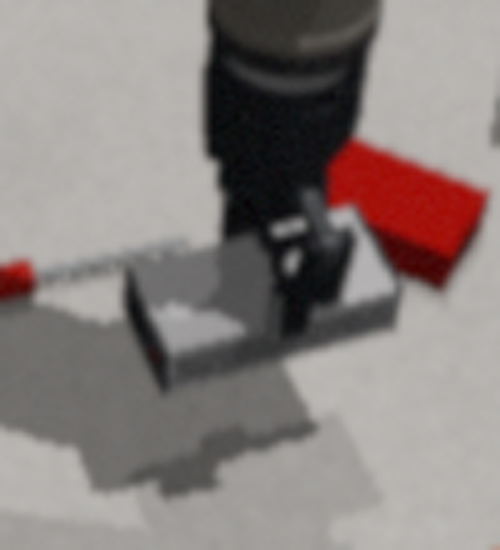

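A is held level, with its near lower edge at (263,178)–(309,166). I'll move halfway while keeping it high.

```bash
python3 -c "
from h import *
S=grab('scene');p=robot.sense()['eef_pos'][:2];a=np.radians(83.4)
for z in(.1095,.114):
  P=ray(S,np.array([(167,390),(397,328)])/5+[230,100]-.4,z)
  m=P.mean(0)-p;print(np.hypot(*(P[1]-P[0])),'along',m@[np.cos(a),np.sin(a)],'across',m@[np.sin(a),-np.cos(a)])"
```

```text
0.13248912525422427 along 0.0036780463885135663 across 0.02878618348381834
0.13174724985907196 along 0.001908689226771065 across 0.031955222811785665
```

Call:
send_rows:
  turn:
    - [0,0,0]
    - [0,0,-1]
    - [0,0,-2]
    - [0,0,-3]
    - [0,0,-4]
  delta_pos:
    - [-0.03,0.007,0]
    - [-0.08,0.02,0]
    - [-0.13,0.032,0]
    - [-0.185,0.046,0]
    - [-0.24,0.06,0]
  fingers: [0.045,0.045,0.045,0.045,0.045]

```text
t: 37.88
eef_pos: [0.4809, -0.136, 0.1112]
ee_rot: [-0.001, 0.723, 0.691, -0.0]
contact_force: [2.0, -0.2, -5.1]
opening: 0.0595
grip_force: 67.5
```

```bash
python3 -c "
from h import *
lag();go(.5105,-.3663,.11,92.2)"
```

```text
shift mm [-226.    41.9    0.6] turn [-0.2 -0.  -5.2] tcp [ 0.4806 -0.1384  0.1107] xang 87.0 q7 -0.2
```

Call:
send_rows:
  turn:
    - [0,0,-1]
    - [0,0,-2]
    - [0,0,-3]
    - [0,0,-4.5]
    - [0,0,-5.2]
  delta_pos:
    - [-0.045,0.008,0]
    - [-0.09,0.017,0]
    - [-0.14,0.026,0]
    - [-0.19,0.035,0]
    - [-0.227,0.042,0.01]
  fingers: [0.045,0.045,0.045,0.045,0.045]

```text
t: 38.65
eef_pos: [0.5136, -0.3646, 0.1014]
ee_rot: [-0.0, 0.691, 0.723, -0.0]
contact_force: [0.3, 0.2, -6.5]
opening: 0.0598
grip_force: 67.5
```

```bash
python3 -c "
from h import *
lag();go(.5105,-.3673,.0125,92.2)"
```

```text
shift mm [-3.1 -1.3 87.4] turn [-0.2 -0.1  0.2] tcp [ 0.5119 -0.3644  0.0999] xang 92.4 q7 0.24
```

Call:
send_rows:
  turn:
    - [0,0,0]
    - [0,0,0]
    - [0,0,0]
    - [0,0,0]
    - [0,0,0]
  delta_pos:
    - [0,-0.001,0.025]
    - [0,-0.001,0.05]
    - [0,-0.001,0.07]
    - [0,-0.001,0.082]
    - [0,-0.001,0.086]
  fingers: [0.045,0.045,0.045,0.045,0.045]

```text
t: 39.42
eef_pos: [0.5124, -0.3626, 0.0158]
ee_rot: [-0.001, 0.691, 0.723, 0.0]
contact_force: [0.0, -0.5, -5.6]
opening: 0.06
grip_force: 67.6
```

Call:
send_rows:
  turn:
    - [0,0,0]
    - [0,0,0]
    - [0,0,0]
    - [0,0,0]
    - [0,0,0]
  delta_pos:
    - [0,0,0]
    - [0,0,0]
    - [0,0,0]
    - [0,0,0]
    - [0,0,0]
  fingers: [0.045,0.045,0.045,0.045,0.045]

```text
t: 40.05
eef_pos: [0.5125, -0.3634, 0.0166]
ee_rot: [0.0, 0.691, 0.723, -0.0]
contact_force: [0.5, -0.2, -6.5]
opening: 0.0599
grip_force: 67.6
```

Call:
send_rows:
  turn:
    - [0,0,0]
    - [0,0,0]
    - [0,0,0]
    - [0,0,0]
    - [0,0,0]
  delta_pos:
    - [-0.002,-0.0015,0.001]
    - [-0.004,-0.0015,0.003]
    - [-0.004,-0.0015,0.005]
    - [-0.004,-0.0015,0.006]
    - [-0.004,-0.0015,0.006]
  fingers: [0.045,0.045,0.045,0.045,0.045]

```text
t: 40.67
eef_pos: [0.5111, -0.3672, 0.0104]
ee_rot: [-0.0, 0.691, 0.723, 0.0]
contact_force: [0.2, 0.8, -6.2]
opening: 0.0597
grip_force: 67.7
```

Call:
send_rows:
  turn:
    - [0,0,0]
    - [0,0,0]
    - [0,0,0]
    - [0,0,0]
    - [0,0,0]
  delta_pos:
    - [0,0,0.0005]
    - [0,0,0.001]
    - [0,0,0.0015]
    - [0,0,0.002]
    - [0,0,0.002]
  fingers: [0.045,0.045,0.045,0.045,0.045]

```text
t: 41.3
eef_pos: [0.5112, -0.3674, 0.0092]
ee_rot: [0.0, 0.691, 0.723, -0.0]
contact_force: [-4.1, 2.3, 4.6]
opening: 0.0604
grip_force: 68.8
```

Contact. Release, then retreat to the far right-hand side so everything is visible.

Call:
send_rows:
  turn:
    - [0,0,0]
    - [0,0,0]
    - [0,0,0]
    - [0,0,0]
    - [0,0,0]
  delta_pos:
    - [0,0,0]
    - [0,0,0]
    - [0,0,0]
    - [0,0,-0.02]
    - [0,0,-0.07]
  fingers: [0.07,0.08,0.085,0.085,0.085]

```text
t: 41.92
eef_pos: [0.5098, -0.3666, 0.0783]
ee_rot: [-0.002, 0.691, 0.723, -0.0]
contact_force: [0.4, -0.6, -0.1]
opening: 0.0851
grip_force: 0.0
```

Call:
send_rows:
  turn:
    - [0,0,0]
    - [0,0,5]
    - [0,0,10]
    - [0,0,15]
    - [0,0,20]
  delta_pos:
    - [0,0,-0.05]
    - [-0.05,-0.01,-0.1]
    - [-0.1,-0.03,-0.11]
    - [-0.15,-0.06,-0.11]
    - [-0.2,-0.09,-0.11]
  fingers: [0.085,0.085,0.085,0.085,0.085]

```text
t: 42.55
eef_pos: [0.4298, -0.5729, 0.1908]
ee_rot: [0.001, 0.807, 0.591, 0.0]
contact_force: [0.5, -0.5, 0.6]
opening: 0.0851
grip_force: 0.0
```

```bash
python3 -c "
from h import *
lag();T=grab('top','t12');S=grab('scene','s12');print(robot.sense()['eef_pos'],robot.sense()['t'])
print('A');face(T,(395,207),.042);print('B');face(T,(316,211),.04);print('C');face(T,(152,179),.038);print('D');face(T,(273,146),.036)
f=lambda d,x,y,w,h,k:cv2.resize(d['frame'][y:y+h,x:x+w],None,fx=k,fy=k,interpolation=cv2.INTER_CUBIC)
a=np.hstack([f(T,356,180,80,56,5),f(T,286,184,64,56,5)])
b=np.hstack([f(T,128,160,50,45,5),f(T,250,130,50,45,5),f(S,255,230,44,45,5)])
b=np.hstack([b,np.zeros((b.shape[0],max(0,a.shape[1]-b.shape[1]),3),np.uint8)])
cv2.imwrite('pics/c12.png',cv2.cvtColor(np.vstack([a,b[:,:a.shape[1]]]),cv2.COLOR_RGB2BGR))"
```

```text
[ 0.43089337 -0.57067332  0.18958654] 42.8
A
  face 128 centroid [432.3  82.6] [527.4  70.6] [1572.9 1026. ] -83.9
  face 128 centroid [423.5  86.5] [438.2 105. ] [1594.2  972. ] -90.0
  face 128 centroid [ 510.7 -366.6] [ 511.3 -367. ] [125.9  62.2] -87.8
B
  face 137 centroid [424.9  86.3] [472.1  88.1] [1591.1  990.5] -87.3
  face 137 centroid [423.5  86.8] [438.2 104.3] [1596.5  972.3] -89.9
  face 137 centroid [ 471.1 -138.5] [ 471.3 -138.3] [100.   53.7] 76.3
C
  face 137 centroid [425.2  86.5] [472.5  88.2] [1594.4  992.6] -87.3
  face 137 centroid [517.9 348.6] [518.  348.7] [75.3 46.4] 88.3
  face 137 centroid [517.7 348.7] [517.9 348.7] [74.2 44.8] 88.1
D
  face 137 centroid [425.5  86.6] [472.8  88.4] [1597.7  994.6] -87.3
  face 137 centroid [424.  87.] [438.8 104.6] [1603.1  976.2] -89.9
  face 137 centroid [459.3 169. ] [438.5 104.1] [1602.2  974.8] -89.8
```

View pics/c12.png

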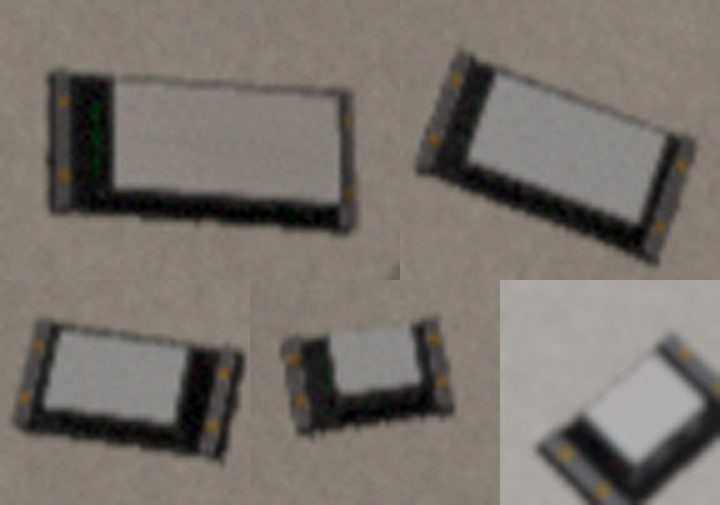

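```bash
python3 -c "
from h import *
T=grab('top');S=grab('scene')
t=lambda p,o,k:np.array(p)/k+o-.4
def pr(n,d,p,o,k,z):
  P=ray(d,t(p,o,k),z);print(n,(P.mean(0)*1e3).round(1),*fit(P))
pr('D top',T,[(80,55),(162,43),(172,105),(88,117)],[250,130],5,.036)
pr('cr',T,[(43,80),(52,121),(184,60),(193,102)],[250,130],5,.014)
pr('D sc (c5)',S,np.array([(490,213),(605,120),(685,195),(580,295)])-[400,0],[260,230],8,.036)
pr('cr sc',S,np.array([(467,278),(526,337),(657,118),(715,175)])-[400,0],[260,230],8,.014)
g=cv2.resize(cv2.cvtColor(T['frame'],cv2.COLOR_RGB2GRAY)[130:175,250:300],None,fx=8,fy=8,interpolation=cv2.INTER_CUBIC)
for th in(95,105,115,120):
  m=cv2.morphologyEx((g>th).astype(np.uint8),cv2.MORPH_OPEN,np.ones((31,31),np.uint8));l=cv2.connectedComponents(m)[1]
  i=l[130,200];cn=max(cv2.findContours((l==i).astype(np.uint8),0,2)[0],key=cv2.contourArea)[:,0]
  print(th,i,*fit(ray(T,(cn+.5)/8-.5+[250,130],.036)))"
```

```text
D top [658.    4.4] [658.    4.6] [50.6 39.1] -75.2
cr [658.8   7.8] [658.6   7.9] [87.2 27.2] -75.2
D sc (c5) [660.3   4.3] [659.6   4.4] [49.9 38.6] -72.6
cr sc [658.4   8.3] [658.4   8.4] [85.5 27.1] -75.1
95 1 [639.2   2.2] [148.9 138.8] -83.7
105 1 [639.2   2.2] [148.9 138.8] -83.7
115 1 [639.2   2.2] [148.9 138.8] -83.7
120 2 [639.3   2.2] [148.6 138.8] -83.7
```

A, B and C are within 0.5, 1 and 2.5 mm. D reads about 3.5 mm short along its length, and there is plenty of time, so I'll nudge it back.

```bash
python3 -c "
from h import *
go(.659,.005,.12,104.6)"
```

```text
shift mm [615.8  46.5  70. ] turn [  0.1  -0.  -31.8] tcp [ 0.432  -0.5694  0.1894] xang 72.8 q7 0.32
```

Call:
send_rows:
  turn:
    - [0,0,-3]
    - [0,0,-6]
    - [0,0,-9]
    - [0,0,-13]
    - [0,0,-16]
  delta_pos:
    - [0.055,0.004,0]
    - [0.11,0.008,0]
    - [0.165,0.012,0]
    - [0.22,0.016,0]
    - [0.275,0.02,0]
  fingers: [0.085,0.085,0.085,0.085,0.085]

```text
t: 43.52
eef_pos: [0.5329, -0.3112, 0.1892]
ee_rot: [0.0, 0.714, 0.7, 0.0]
contact_force: [0.4, -0.0, 0.2]
opening: 0.0852
grip_force: 0.0
```

```bash
python3 -c "
from h import *
lag();go(.659,.005,.1,104.6)"
```

```text
shift mm [315.3 120.1  90.2] turn [  0.1  -0.1 -15.4] tcp [ 0.5342 -0.3087  0.1896] xang 89.2 q7 0.15
```

Call:
send_rows:
  turn:
    - [0,0,-3]
    - [0,0,-6]
    - [0,0,-9]
    - [0,0,-12]
    - [0,0,-15.4]
  delta_pos:
    - [0.055,0.021,0]
    - [0.11,0.042,0]
    - [0.165,0.063,0]
    - [0.22,0.084,0.01]
    - [0.27,0.103,0.02]
  fingers: [0.085,0.085,0.085,0.085,0.085]

```text
t: 44.3
eef_pos: [0.642, -0.0459, 0.1687]
ee_rot: [0.0, 0.615, 0.789, 0.0]
contact_force: [-0.3, -0.0, 0.2]
opening: 0.0852
grip_force: 0.0
```

```bash
python3 -c "
from h import *
lag();go(.659,.005,.06,104.6)"
```

```text
shift mm [ 42.1  28.9 108.4] turn [ 0.  -0.1 -0.2] tcp [ 0.6415 -0.0432  0.1683] xang 104.4 q7 -0.11
```

Call:
send_rows:
  turn:
    - [0,0,0]
    - [0,0,0]
    - [0,0,0]
    - [0,0,0]
    - [0,0,0]
  delta_pos:
    - [0.02,0.015,0]
    - [0.042,0.029,0.02]
    - [0.042,0.029,0.06]
    - [0.042,0.029,0.1]
    - [0.042,0.029,0.11]
  fingers: [0.085,0.085,0.085,0.085,0.085]

```text
t: 45.08
eef_pos: [0.6573, -0.0022, 0.056]
ee_rot: [-0.001, 0.617, 0.787, -0.002]
contact_force: [0.3, -0.0, -0.3]
opening: 0.0849
grip_force: 0.0
```

```bash
python3 -c "
from h import *
lag();go(.659,.005,.0115,104.6)"
```

```text
shift mm [ 5.6  0.4 48. ] turn [ 0.   0.  -0.7] tcp [ 6.599e-01 -6.000e-04  5.950e-02] xang 103.9 q7 -0.25
```

Call:
send_rows:
  turn:
    - [0,0,-0.5]
    - [0,0,-0.5]
    - [0,0,-0.5]
    - [0,0,-0.5]
    - [0,0,-0.5]
  delta_pos:
    - [0.003,0,0.02]
    - [0.003,0,0.04]
    - [0.003,0,0.046]
    - [0.003,0,0.047]
    - [0.003,0,0.047]
  fingers: [0.085,0.085,0.075,0.06,0.045]

```text
t: 45.85
eef_pos: [0.6589, 0.0034, 0.0118]
ee_rot: [0.0, 0.612, 0.791, 0.0]
contact_force: [0.7, 0.3, 1.0]
opening: 0.0455
grip_force: 0.0
```

Call:
send_rows:
  turn:
    - [0,0,0]
    - [0,0,0]
    - [0,0,0]
    - [0,0,0]
    - [0,0,0]
  delta_pos:
    - [0,0,0]
    - [0,0,0]
    - [0,0,0]
    - [0,0,0]
    - [0,0,0]
  fingers: [0.04,0.037,0.035,0.03,0.03]

```text
t: 46.48
eef_pos: [0.6592, 0.0033, 0.0126]
ee_rot: [0.001, 0.612, 0.791, 0.0]
contact_force: [-1.4, -0.9, 7.4]
opening: 0.0346
grip_force: 59.1
```

Call:
send_rows:
  turn:
    - [0,0,0]
    - [0,0,0]
    - [0,0,0]
    - [0,0,0]
    - [0,0,0]
  delta_pos:
    - [0,0,-0.001]
    - [0,0,-0.003]
    - [0.0015,0,-0.003]
    - [0.0035,0,-0.003]
    - [0.0035,0,-0.003]
  fingers: [0.03,0.03,0.03,0.03,0.03]

```text
t: 47.1
eef_pos: [0.6574, 0.007, 0.0143]
ee_rot: [-0.0, 0.612, 0.791, -0.0]
contact_force: [0.2, 0.9, -1.5]
opening: 0.0346
grip_force: 59.8
```

```bash
python3 -c "
from h import *
lag();go(.659,.005,.0115,104.6);print(robot.sense()['contact_force'])"
```

```text
shift mm [-1.8  0.9  2.9] turn [-0.   0.  -0.1] tcp [0.6577 0.0066 0.0144] xang 104.5 q7 -0.28
[ 0.23524911  0.63684536 -2.44382125]
```

Call:
send_rows:
  turn:
    - [0,0,0]
    - [0,0,0]
    - [0,0,0]
    - [0,0,0]
    - [0,0,0]
  delta_pos:
    - [0,0.001,0.0005]
    - [0,0.001,0.001]
    - [0,0.001,0.0015]
    - [0,0.001,0.002]
    - [0,0.001,0.0025]
  fingers: [0.03,0.03,0.03,0.03,0.03]

```text
t: 47.88
eef_pos: [0.6587, 0.0068, 0.0127]
ee_rot: [0.0, 0.612, 0.791, -0.0]
contact_force: [-4.1, -1.5, 8.0]
opening: 0.0345
grip_force: 61.6
```

Call:
send_rows:
  turn:
    - [0,0,0]
    - [0,0,0]
    - [0,0,0]
    - [0,0,0]
    - [0,0,0]
  delta_pos:
    - [0,0,0]
    - [0,0,0]
    - [0,0,0]
    - [0,0,0]
    - [0,0,0]
  fingers: [0.03,0.03,0.03,0.03,0.03]

```text
t: 48.5
eef_pos: [0.6587, 0.0068, 0.0127]
ee_rot: [0.0, 0.612, 0.791, -0.0]
contact_force: [-2.3, -0.6, 4.9]
opening: 0.0344
grip_force: 61.2
```

Seated. Release, clear out, and check.

Call:
send_rows:
  turn:
    - [0,0,0]
    - [0,0,0]
    - [0,0,0]
    - [0,0,0]
    - [0,0,0]
  delta_pos:
    - [0,0,0]
    - [0,0,0]
    - [0,0,0]
    - [0,0,-0.02]
    - [0,0,-0.07]
  fingers: [0.045,0.06,0.085,0.085,0.085]

```text
t: 49.12
eef_pos: [0.6571, 0.0066, 0.0816]
ee_rot: [-0.002, 0.612, 0.791, -0.001]
contact_force: [0.2, 0.4, 0.3]
opening: 0.085
grip_force: 0.0
```

Call:
send_rows:
  turn:
    - [0,0,0]
    - [0,0,0]
    - [0,0,0]
    - [0,0,0]
    - [0,0,0]
  delta_pos:
    - [0,0,-0.05]
    - [0,0,-0.1]
    - [0,0.05,-0.12]
    - [0,0.1,-0.12]
    - [0,0.15,-0.12]
  fingers: [0.085,0.085,0.085,0.085,0.085]

```text
t: 49.75
eef_pos: [0.8056, 0.0445, 0.2047]
ee_rot: [0.001, 0.613, 0.79, 0.001]
contact_force: [1.3, 0.4, 0.6]
opening: 0.0847
grip_force: 0.0
```

```bash
python3 -c "
from h import *
lag();T=grab('top');S=grab('scene')
for n,d,uv,o in(('top',T,(273,146),(250,125)),('sc',S,(284,255),(260,232))):
  g=cv2.resize(cv2.cvtColor(d['frame'],cv2.COLOR_RGB2GRAY)[o[1]:o[1]+46,o[0]:o[0]+50],None,fx=8,fy=8,interpolation=cv2.INTER_CUBIC)
  c=(np.array(uv)-o)*8;v=np.median(g[c[1]-15:c[1]+15,c[0]-15:c[0]+15])
  for q in(.75,.85,.92):
    m=cv2.morphologyEx((g>v*q).astype(np.uint8),cv2.MORPH_OPEN,np.ones((41,41),np.uint8));l=cv2.connectedComponents(m)[1]
    cn=max(cv2.findContours((l==l[c[1],c[0]]).astype(np.uint8),0,2)[0],key=cv2.contourArea)[:,0]
    print(n,v,q,*fit(ray(d,(cn+.5)/8-.5+np.array(o),.036)))
s=robot.sense();print(s['t'],s['eef_pos'],s['contact_force'])"
```

```text
top 178.0 0.75 [650.9  24.5] [143.  106.8] 6.5
top 178.0 0.85 [650.8  25.1] [143.  105.7] 6.5
top 178.0 0.92 [656.9  13.8] [34.7 33.6] 6.3
sc 208.0 0.75 [658.2  11.5] [130.5 128. ] 62.4
sc 208.0 0.85 [658.2  11.5] [130.5 127.9] 62.4
sc 208.0 0.92 [658.2  11.5] [130.5 127.9] 62.4
50.0 [0.80355264 0.04477011 0.202796  ] [-0.27302592  0.18284701 -0.56024346]
```

The top reading is spoiled by the arm's shadow, which also explains the first, over-read offset. By the measured nudge, D moved from 4.4 to about 8 mm in y, against a cradle centre of 8 mm. Handing in.

```bash
python3 -c "
from rig import robot
print(robot.close_job())"
```

```text
the job is handed in; nothing more can be done
None
```

I took the stack apart from the top and set all four converters down flat and lined up in their own cradles, then handed the job in at about 50 s. A and B measured within about 1 mm of centre and C about 2.5 mm off. D should be within about 1 mm going by its last nudge, but shadow stopped me re-measuring it by camera. I never reached for the multimeter or jar.

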